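# Scrub the stained beakers in the wash rack

## Task

Stand every stained beaker upright in a free well of the blue wash rack; there are two or three of them. Only when all are in, scrub them there with the bottle brush, palest stain first so that nothing is carried over (yellow, orange, brown): in each, push the brush down to the floor, draw it up until its tip is near the rim, and push it down to the floor again. Then stand the brush back in its tube and, only once it is back, throw the red rinse lever fully over; the beakers stay in the rack, and the clean white beakers and the amber bottle already draining there are not to be disturbed.

Things in the scene. Friction and masses are not known exactly. Their poses are not given: they have to be found in the camera images.
- yellow_beaker: Stained beaker, pale yellow: white with a pale yellow band round the outside 72 to 94 mm above the foot and pale yellow residue on the lower inside. Open plastic beaker standing upright: outside diameter 62 mm, height 110 mm, wall 4 mm, floor 5 mm thick (inside diameter 54 mm). Origin: centre of its underside; z up through its mouth. May be absent (None).
- orange_beaker: Stained beaker, orange: white with an orange band round the outside 72 to 94 mm above the foot and orange residue on the lower inside. Open plastic beaker standing upright: outside diameter 62 mm, height 110 mm, wall 4 mm, floor 5 mm thick (inside diameter 54 mm). Origin: centre of its underside; z up through its mouth. May be absent (None).
- brown_beaker: Stained beaker, dark brown: white with a dark brown band round the outside 72 to 94 mm above the foot and dark brown residue on the lower inside. Open plastic beaker standing upright: outside diameter 62 mm, height 110 mm, wall 4 mm, floor 5 mm thick (inside diameter 54 mm). Origin: centre of its underside; z up through its mouth. May be absent (None).
- clean_beaker_a: Clean beaker, all white: not to be moved. Open plastic beaker standing upright: outside diameter 62 mm, height 110 mm, wall 4 mm, floor 5 mm thick (inside diameter 54 mm). Origin: centre of its underside; z up through its mouth. 
- clean_beaker_b: Clean beaker, all white: not to be moved. Open plastic beaker standing upright: outside diameter 62 mm, height 110 mm, wall 4 mm, floor 5 mm thick (inside diameter 54 mm). Origin: centre of its underside; z up through its mouth. 
- rack: Blue plastic wash rack fixed to the bench: (sizes in mm) 86 x 326, 40 tall, one row of four square wells along its y axis, each 74 x 74 inside, 35 deep (floor 5 above the bench), pitch 80. Origin: centre of its underside, z up.
- well0 (a point): Centre of the floor of rack well 0, 5 mm above the bench; axes as the rack's (wells run along y from 0 to 3).
- well1 (a point): Centre of the floor of rack well 1, 5 mm above the bench; axes as the rack's (wells run along y from 0 to 3).
- well2 (a point): Centre of the floor of rack well 2, 5 mm above the bench; axes as the rack's (wells run along y from 0 to 3).
- well3 (a point): Centre of the floor of rack well 3, 5 mm above the bench; axes as the rack's (wells run along y from 0 to 3).
- bottle0: Amber glass bottle with a white cap, 56 mm across, 108 mm tall, already draining in well 0: only one of the four bottles is there, the others are absent (None). Not to be moved. Origin: centre of its underside.
- bottle1: Amber glass bottle with a white cap, 56 mm across, 108 mm tall, already draining in well 1: only one of the four bottles is there, the others are absent (None). Not to be moved. Origin: centre of its underside.
- bottle2: Amber glass bottle with a white cap, 56 mm across, 108 mm tall, already draining in well 2: only one of the four bottles is there, the others are absent (None). Not to be moved. Origin: centre of its underside.
- bottle3: Amber glass bottle with a white cap, 56 mm across, 108 mm tall, already draining in well 3: only one of the four bottles is there, the others are absent (None). Not to be moved. Origin: centre of its underside.
- brush: Bottle brush (sizes in mm), 215 long, standing tip down in its tube. From the tip: white cylindrical bristle head 34 across and 60 long with a flat end, steel shaft 8 across, round green handle 18 across from 145 to 215. Origin: centre of the flat tip end; z points from the tip to the handle.
- brush_tip (a point): The centre of the brush's flat tip end (same as its origin).
- brush_grip (a point): On the brush's axis in the green handle, 180 mm from the tip: where to grip.
- brush_tube: Steel tube that stores the brush, fixed to the bench (sizes in mm): outside diameter 60, inside 50, 90 tall, inner floor 6 above the bench, on a foot disc 84 across. Origin: centre of its underside, z up.
- rinse_lever (a joint): Rinse lever, a red ball knob on a steel rod: its angle, 0 when it leans fully towards the back of its block (-x of the block, the robot's side), 1.0 rad when fully over to the other side (+x); it stays where it is left, and pushing takes about 1 N at the knob.
- rinse_lever_tip (a point): Centre of the lever's red ball knob, 26 mm across, 80 mm from its pivot.
- rinse_lever_base: Steel block of the lever, fixed to the bench, 70 x 50 x 25 mm; origin: centre of its underside. The lever turns about the block's y axis, 22 mm above the bench over the origin, so its knob swings along the block's x axis, 92 mm up at either end and 102 mm in the middle.
Things that resemble listed ones, but are neither listed nor needed, are in the scene too. What is shaped like the brush but pink is not meant.

How it is judged:
On the way, in this order (a step that is already met when the one before it is completed fails the run):
1. every stained beaker that is there stands in a well of the rack, let go (z of each of yellow_beaker, orange_beaker, brown_beaker in the frame of rack below 0.012 m and x of yellow_beaker in the frame of rack between -0.02 and 0.02 m and y of yellow_beaker in the frame of rack between -0.155 and 0.155 m and angle between each of yellow_beaker, orange_beaker, brown_beaker's own z axis and vertical below 0.12 rad and contact force between the fingers and yellow_beaker below 0.1 N and x of orange_beaker in the frame of rack between -0.02 and 0.02 m and y of orange_beaker in the frame of rack between -0.155 and 0.155 m and contact force between the fingers and orange_beaker below 0.1 N and x of brown_beaker in the frame of rack between -0.02 and 0.02 m and y of brown_beaker in the frame of rack between -0.155 and 0.155 m and contact force between the fingers and brown_beaker below 0.1 N), for 0.2 s.
2. the brush's tip is down at the floor of the yellow beaker (z of brush_tip in the frame of yellow_beaker between -0.005 and 0.022 m and x of brush_tip in the frame of yellow_beaker between -0.027 and 0.027 m and y of brush_tip in the frame of yellow_beaker between -0.027 and 0.027 m), for 0.1 s.
3. the brush is drawn up inside the yellow beaker until its tip is near the rim (z of brush_tip in the frame of yellow_beaker between 0.075 and 0.118 m and x of brush_tip in the frame of yellow_beaker between -0.027 and 0.027 m and y of brush_tip in the frame of yellow_beaker between -0.027 and 0.027 m), for 0.04 s.
4. the brush's tip is down at the floor of the yellow beaker again (all of step 2), for 0.1 s.
5. the brush's tip is down at the floor of the orange beaker (z of brush_tip in the frame of orange_beaker between -0.005 and 0.022 m and x of brush_tip in the frame of orange_beaker between -0.027 and 0.027 m and y of brush_tip in the frame of orange_beaker between -0.027 and 0.027 m), for 0.1 s.
6. the brush is drawn up inside the orange beaker until its tip is near the rim (z of brush_tip in the frame of orange_beaker between 0.075 and 0.118 m and x of brush_tip in the frame of orange_beaker between -0.027 and 0.027 m and y of brush_tip in the frame of orange_beaker between -0.027 and 0.027 m), for 0.04 s.
7. the brush's tip is down at the floor of the orange beaker again (all of step 5), for 0.1 s.
8. the brush's tip is down at the floor of the brown beaker (z of brush_tip in the frame of brown_beaker between -0.005 and 0.022 m and x of brush_tip in the frame of brown_beaker between -0.027 and 0.027 m and y of brush_tip in the frame of brown_beaker between -0.027 and 0.027 m), for 0.1 s.
9. the brush is drawn up inside the brown beaker until its tip is near the rim (z of brush_tip in the frame of brown_beaker between 0.075 and 0.118 m and x of brush_tip in the frame of brown_beaker between -0.027 and 0.027 m and y of brush_tip in the frame of brown_beaker between -0.027 and 0.027 m), for 0.04 s.
10. the brush's tip is down at the floor of the brown beaker again (all of step 8), for 0.1 s.
At the end, for the whole second after the job is handed in: Every stained beaker present stands upright on the floor of a rack well, at rest, and the brush stands at rest in its tube, tip down on the tube's floor (axis of the tip within 18 mm of the tube's, tilt under 0.25 rad). The rinse lever is fully over (above 0.85 of its 1.0 rad) (z of each of yellow_beaker, orange_beaker, brown_beaker in the frame of rack below 0.012 m and x of yellow_beaker in the frame of rack between -0.02 and 0.02 m and y of yellow_beaker in the frame of rack between -0.155 and 0.155 m and angle between each of yellow_beaker, orange_beaker, brown_beaker's own z axis and vertical below 0.12 rad and linear speed of each of yellow_beaker, orange_beaker, brown_beaker, brush below 0.02 m/s and x of orange_beaker in the frame of rack between -0.02 and 0.02 m and y of orange_beaker in the frame of rack between -0.155 and 0.155 m and x of brown_beaker in the frame of rack between -0.02 and 0.02 m and y of brown_beaker in the frame of rack between -0.155 and 0.155 m and horizontal distance between brush and brush_tube below 0.018 m and z of brush in the frame of brush_tube below 0.016 m and angle between brush's own z axis and vertical below 0.25 rad and value of joint rinse_lever above 0.85 rad); the robot touches nothing.
It fails at once if a clean beaker is moved more than 50 mm or tipped over (distance of any of clean_beaker_a, clean_beaker_b from where it was at the start of the episode above 0.05 m or angle between any of clean_beaker_a, clean_beaker_b's own z axis and vertical above 0.5 rad).
It fails at once if the draining bottle is moved more than 30 mm (distance of any of bottle0, bottle1, bottle2, bottle3 from where it was at the start of the episode above 0.03 m).
It fails at once if the rinse lever is thrown while the brush is out of its tube (value of joint rinse_lever above 0.5 rad and horizontal distance between brush and brush_tube above 0.05 m).
Of bottle0, bottle1, bottle2, bottle3 only 1 to 1 are there at a start; the rules pass over those that are not, and their reading is None.
Of yellow_beaker, orange_beaker, brown_beaker only 2 to 3 are there at a start; the rules pass over those that are not, and their reading is None.
At some moment in a run one of yellow_beaker, orange_beaker, brown_beaker may be knocked a few centimetres aside while the robot is not near it.
It also fails if it takes over 210 s, if anything falls off the work surface, if the arm or the gripper's body presses on something with over 40 N, if the wrist force passes 120 N, or if a joint passes its speed limit or range.

## Robot

A 6-joint arm with a two-finger parallel gripper is mounted at the origin on the work surface. World frame = base frame: x ahead of the robot, y to its left, z up, the work surface at z = 0. Lengths are in m, angles in rad, forces in N, time in s.
With the tool pointing down it reaches from about 0.25 to 0.725 m from the base axis. Payload 4 kg.
Tool frame: the origin (TCP) lies on the centre line of the jaws, within the pads' length; the fingertips stand 22 mm ahead of it and the grasp point (between the pads) lies 3 mm ahead of it (bot.tip_reach is the distance from the TCP to the fingertips, in m); z points along the fingers, y is the line along which they close (so a half turn about z gives the same grasp; the last joint's range is limited). The gripper opens to 85 mm and grips with 20 to 120 N. Pads are 22 mm wide; open, the fingers measure 114 mm over their backs; the gripper's body (76 mm by 85 mm) begins 54 mm behind the grasp point. The pads swing forward as they close: fully open they stand 13 mm farther back than shut.
Start: joints at [-1.155, 0.241, 0.005, 1.335, 0, 1.571], TCP at [0.202, -0.457, 0.253] pointing down, gripper open.
Joint ranges: [-2.72, 2.72], [-1.05, 1.87], [-1.09, 1.28], [-1.99, 2.15], [-1.42, 1.44], [-3.14, 3.14]. Speed limits (rad/s): [2.79, 2.79, 3.14, 3.14, 3.14, 3.14].

## Interface

Orientations are given as a unit quaternion [x, y, z, w].
In Python, from workcell import bot gives the robot as it stands. The module is installed in compiled form; this text tells all that it offers.
- The arm moves only by the tool apply_moves, never from a script. Its argument "commands" is a list of rows, each a list of 4 numbers: the shift along the tool's x, y, z scaled (see below), then the turn about the tool's z scaled (see below). In form: [[tx, ty, tz, roll], ...]. A call has exactly 5 rows; each row shifts and turns the commanded pose from where the row before left it, along the tool's axes as they then stand; what a row does not reach is not made up. The controller multiplies each number of a shift by 20 mm and each number of a turn by 60 degrees. A row lasts 1/12 s, in which the tool goes at most 41.7 mm and 7.16 degrees, less where a joint would pass 70% of its speed; a pose out of reach is approached as far as the arm can. A call with a number of a shift or a turn outside -1 to 1 is refused whole. A call with a gripper value outside its range is refused whole. "claw" is the closure, from 0 (fully open) to 1 (shut), set as the call begins (left out, the last holds). The fingers move at their own pace and stop on an object; the grip force is fixed at half the most. Time passes only in rows, so rows that do not move let the fingers close, or fill a call up. It gives the time, the measured TCP pose, the force, the opening and the grip force at its end, in the units of the state.
- bot.get_obs(): the state, without advancing time (a new reading comes with each control period).
- bot.camera(name): name is "scene" or "top" or "wrist"; returns a dict with "image" (384x512x3 uint8, blue, green, red), "camera_matrix" (3x3 intrinsics, pixels), "R" (3x3) and "t" (3): a world point X has camera coordinates R X + t. Camera axes: x right, y down, z forward; pixel columns grow to the right and rows downward; lengths in m; the calibration is good to about 2 mm. A picture is of the moment at which its call begins. There is no depth.
- bot.job_done(): hands the job in; it is judged then, once.
The state is a dict: "clock": time; "joint_pos": joint angles; "joint_vel": joint speeds; "tau": joint torques, N m; "eef_pos": TCP position; "tool_rot": TCP orientation; "ft_force": force on the tool from outside, world axes, zero at the start; "ft_torque": the same for the moment, N m; "grip_width": finger opening in m; "grasp_force": force on a finger pad.
Only numpy, scipy, OpenCV 4.12 (cv2) and the standard library are available. Lean on these libraries where they do the work, as an engineer would, in place of code of your own. Each camera call takes 0.05 s, during which the arm holds its last target. There are 200 camera calls.

## Working session

There is one attempt and no reset: what is moved stays moved. The work goes in short steps, Python scripts to look and compute and a tool call to move; the robot and the scene stay as the last step left them, time stands still between calls to the robot, and variables do not carry over. Pictures are saved under pics/ and viewed, at most 14 in all, crops included, and the job is handed in when it is done.

Besides the shell and the picture viewer there is one more tool, called as a command line: name --pt "numbers of a row" for each row, then --argument value for the rest. apply_moves: Moves the arm, as the interface text tells. Shifts and turns lie within -1 to 1; 1 stands for 20 mm of shift or 60 degrees of turn. Its arguments: {"type":"object","properties":{"commands":{"type":"array","items":{"type":"array","items":{"type":"number","minimum":-1,"maximum":1}}},"claw":{"type":"number"}},"required":["commands"]}

```bash
mkdir -p pics; cat > h.py <<'E'
import numpy as np, cv2
from workcell import bot
def snap(name,fn):
    c=bot.camera(name); cv2.imwrite('pics/'+fn,c['image']); np.savez('pics/'+fn+'.npz',K=c['camera_matrix'],R=c['R'],t=c['t'],im=c['image']); return c
def load(fn): return np.load('pics/'+fn+'.npz')
def ray(c,u,v,z):
    d=c['R'].T@np.linalg.inv(c['K'])@np.array([u,v,1.]); o=-c['R'].T@c['t']
    return o+d*(z-o[2])/d[2]
def proj(c,X):
    p=c['K']@(c['R']@np.array(X)+c['t']); return p[:2]/p[2]
def crop(c,fn,u0,v0,u1,v1,s): cv2.imwrite('pics/'+fn,cv2.resize(c['im'][v0:v1,u0:u1],None,fx=s,fy=s,interpolation=cv2.INTER_CUBIC))
E
python3 - <<'E'
from h import *
a=snap('scene','s0.png');b=snap('top','t0.png')
print(bot.get_obs())
for c in(a,b): print(c['camera_matrix'],-c['R'].T@c['t'],c['R'])
cv2.imwrite('pics/t0b.png',cv2.resize(b['image'],(800,600),interpolation=cv2.INTER_CUBIC))
cv2.imwrite('pics/s0b.png',cv2.resize(a['image'],(800,600),interpolation=cv2.INTER_CUBIC))
E
```

```text
{'clock': 0.1, 'joint_pos': array([-1.15500976e+00,  2.41348329e-01,  3.88224694e-03,  1.33521138e+00,
       -2.38581688e-05,  1.57081267e+00]), 'joint_vel': array([-0.0006362 , -0.00225839,  0.00249428, -0.00133711, -0.00075031,
        0.00100358]), 'tau': array([ 4.08192818e-04, -3.73138368e+01,  2.53009540e+01,  1.08680935e-02,
       -3.46833005e-06,  3.25777464e-06]), 'eef_pos': array([ 0.20173956, -0.4569286 ,  0.2525055 ]), 'tool_rot': array([ 9.78469162e-01,  2.06390924e-01, -2.05812433e-04, -9.17853730e-04]), 'ft_force': array([-0.02430758,  0.0679113 ,  0.19176108]), 'ft_torque': array([-0.0035272 ,  0.00391871, -0.01312172]), 'grasp_force': 0.0, 'grip_width': 0.08544981686112058}
[[473.47150257   0.         253.15055277]
 [  0.         473.47150257 190.08484049]
 [  0.           0.           1.        ]] [1.09227215 0.77041719 0.84885449] [[-0.80774954  0.58948928 -0.00656244]
 [ 0.36268719  0.48813591 -0.79383961]
 [-0.46475658 -0.6436037  -0.60809177]]
[[470.47705282   0.         260.96965986]
 [  0.         470.47705282 186.89854206]
 [  0.           0.           1.        ]] [0.40987649 0.01016514 1.3286877 ] [[ 0.02441782 -0.99953049  0.01850856]
 [-0.99056311 -0.0266881  -0.13443389]
 [ 0.13486473 -0.01505131 -0.9907497 ]]
```

View pics/t0b.png

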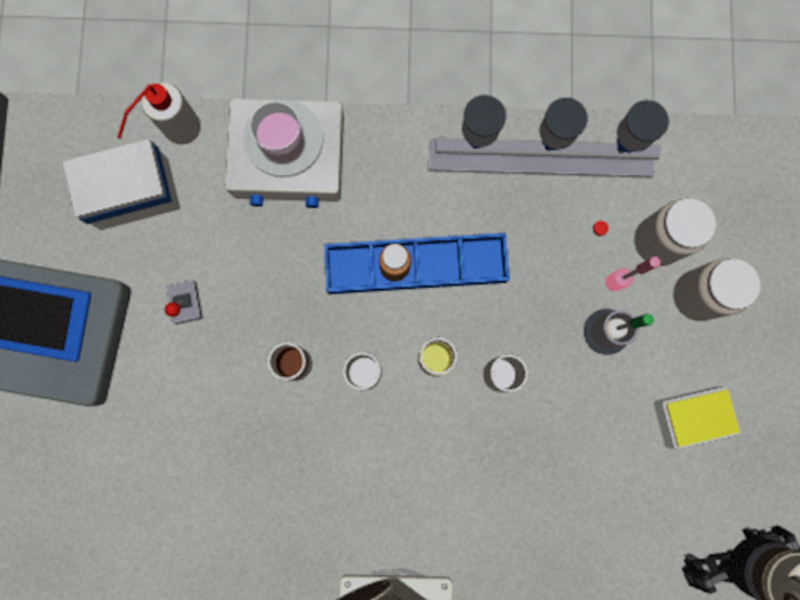

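View pics/s0b.png

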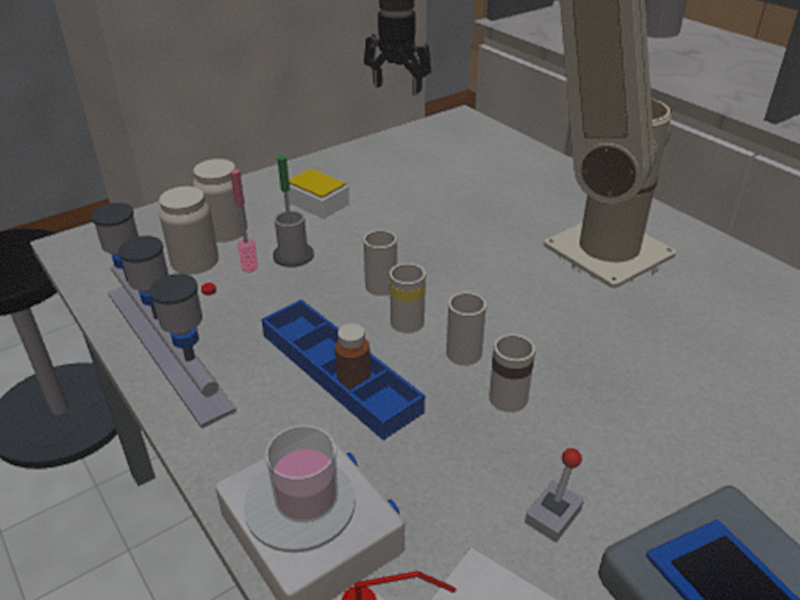

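Top view (800×600 scale): brown beaker rim (289,361), clean (363,371), yellow (437,357) and clean (506,373), so there is no orange. The rack spans (325–509, 234–292), with the bottle in the second well from the left. The candidates for the brush are green (640,321) and pink (650,266). Green, standing in the steel tube, fits the description. The lever knob is at (173,309). I'll confirm these in enlarged crops.

```bash
python3 - <<'E'
from h import *
b=load('t0.png')
crop(b,'c1.png',160,140,350,260,4.2)
x=cv2.resize(b['im'][170:240,365:445],None,fx=5,fy=5,interpolation=cv2.INTER_CUBIC)
y=cv2.resize(b['im'][170:240,80:160],None,fx=5,fy=5,interpolation=cv2.INTER_CUBIC)
cv2.imwrite('pics/c2.png',np.hstack([x,y]))
E
```

```text
(no output)
```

View pics/c1.png

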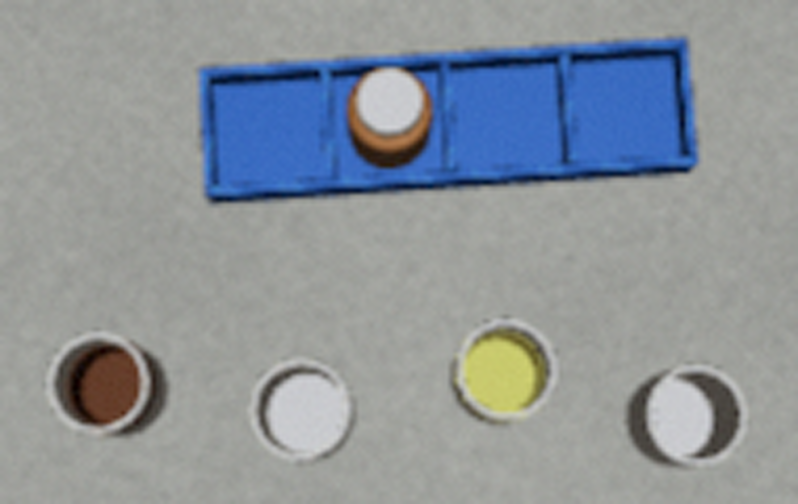

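View pics/c2.png

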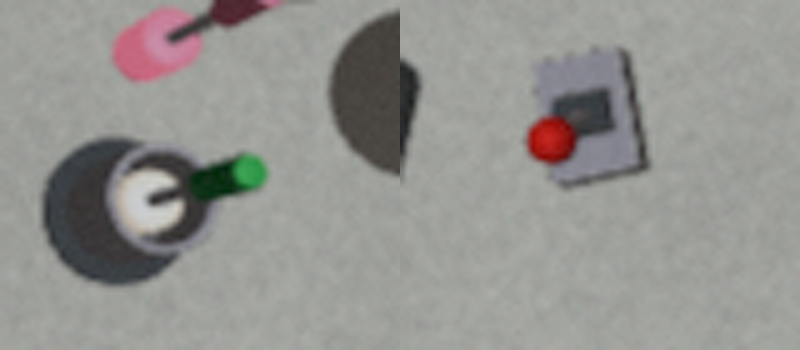

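```bash
python3 - <<'E'
from h import *
b=load('t0.png'); s=load('s0.png')
f=lambda u,v,sc,u0,v0:((u+.5)/sc-.5+u0,(v+.5)/sc-.5+v0)
P={}
for n,u,v,z in [('brown',100,383,.11),('clean1',302,410,.11),('yellow',505,370,.11),('clean2',694,415,.11),('r1',201,70,.04),('r2',686,42,.04),('r3',695,167,.04),('r4',211,197,.04),('bottletop',390,101,.108)]:
    P[n]=ray(b,*f(u,v,4.2,160,140),z)
for n,u,v,z in [('tube',162,199,.09),('htop',250,172,.221)]: P[n]=ray(b,*f(u,v,5,365,170),z)
P['knob']=ray(b,*f(151,140,5,80,170),.092)
for k in [(140,65),(225,48),(245,165),(165,185)]: print('blk',ray(b,*f(k[0],k[1],5,80,170),.025).round(4))
for n in P: print(n,P[n].round(4),'scene800',(proj(s,P[n])*800/512).round(0))
c=(P['r1']+P['r2']+P['r3']+P['r4'])/4; e=(P['r1']+P['r4']-P['r2']-P['r3']);L=np.linalg.norm(e)/2;e/=np.linalg.norm(e)
print('rack',c,'len',L,e,np.degrees(np.arctan2(e[1],e[0])),'w',np.linalg.norm(P['r1']-P['r4']))
for k in (-1.5,-.5,.5,1.5): print('well',(c+e*k*.08).round(4))
o=bot.get_obs()
from scipy.spatial.transform import Rotation as Ro
print(Ro.from_quat(o['tool_rot']).as_matrix().round(3))
E
```

```text
blk [0.5879 0.4175 0.025 ]
blk [0.5988 0.371  0.025 ]
blk [0.5336 0.3559 0.025 ]
blk [0.5213 0.3992 0.025 ]
brown [0.4564 0.1884 0.11  ] scene800 [511. 344.]
clean1 [0.443  0.0642 0.11  ] scene800 [465. 301.]
yellow [ 0.4706 -0.0598  0.11  ] scene800 [406. 271.]
clean2 [ 0.4459 -0.1766  0.11  ] scene800 [378. 237.]
r1 [0.6672 0.1416 0.04  ] scene800 [381. 419.]
r2 [ 0.6953 -0.1805  0.04  ] scene800 [261. 317.]
r3 [ 0.6112 -0.187   0.04  ] scene800 [301. 297.]
r4 [0.5825 0.1316 0.04  ] scene800 [422. 391.]
bottletop [0.6372 0.0155 0.108 ] scene800 [349. 332.]
tube [ 0.528  -0.3712  0.09  ] scene800 [288. 216.]
htop [ 0.5295 -0.3731  0.221 ] scene800 [280. 155.]
knob [0.5391 0.3881 0.092 ] scene800 [569. 461.]
rack [ 0.63907509 -0.02356943  0.04      ] len 0.32156760676932733 [-0.08819383  0.99610333  0.        ] 95.05970779969178 w 0.08528596774102454
well [ 0.6497 -0.1431  0.04  ]
well [ 0.6426 -0.0634  0.04  ]
well [0.6355 0.0163 0.04  ]
well [0.6285 0.096  0.04  ]
[[ 0.915  0.404 -0.001]
 [ 0.404 -0.915  0.002]
 [-0.    -0.002 -1.   ]]
```

Brown, yellow and the green brush in its tube are confirmed in the crops. I'll turn the gripper so it closes across the rack, then go above the yellow beaker.

apply_moves --pt "0 0 0 -0.1183" --pt "0 0 0 -0.1183" --pt "0 0 0 -0.1183" --pt "0 0 0 -0.1183" --pt "0 0 0 -0.1183" --claw 0

```text
clock: 0.52
eef_pos: [0.2018, -0.457, 0.2527]
tool_rot: [0.867, 0.497, 0.0, -0.001]
ft_force: [0.8, 0.2, 0.4]
grip_width: 0.0852
grasp_force: 0.0
```

apply_moves --pt "0 0 0 -0.1183" --pt "0 0 0 -0.1183" --pt "0 0 0 -0.1183" --pt "0 0 0 -0.1183" --pt "0 0 0 -0.1183"

```text
clock: 0.93
eef_pos: [0.2018, -0.4571, 0.2528]
tool_rot: [0.675, 0.738, 0.0, -0.001]
ft_force: [0.5, -0.2, -0.5]
grip_width: 0.0854
grasp_force: 0.0
```

apply_moves --pt "0.93 0.757 0 0" --pt "0.93 0.757 0 0" --pt "0.93 0.757 0 0" --pt "0.93 0.757 0 0" --pt "0.93 0.757 0 0"

```text
clock: 1.35
eef_pos: [0.2698, -0.3572, 0.2528]
tool_rot: [0.677, 0.736, 0.0, -0.001]
ft_force: [0.6, 0.3, 0.1]
grip_width: 0.0856
grasp_force: 0.0
```

apply_moves --pt "0.93 0.757 0 0" --pt "0.93 0.757 0 0" --pt "0.93 0.757 0 0" --pt "0.93 0.757 0 0" --pt "0.93 0.757 0 0"

```text
clock: 1.77
eef_pos: [0.3375, -0.2582, 0.253]
tool_rot: [0.677, 0.736, -0.0, -0.0]
ft_force: [0.1, -0.7, -0.8]
grip_width: 0.0849
grasp_force: 0.0
```

apply_moves --pt "0.93 0.757 0 0" --pt "0.93 0.757 0 0" --pt "0.93 0.757 0 0" --pt "0.93 0.757 0 0" --pt "0.93 0.757 0 0"

```text
clock: 2.18
eef_pos: [0.4051, -0.1592, 0.253]
tool_rot: [0.677, 0.736, -0.0, -0.0]
ft_force: [-0.2, -1.2, 0.2]
grip_width: 0.0855
grasp_force: 0.0
```

apply_moves --pt "0.93 0.757 0 0" --pt "0.93 0.757 0 0" --pt "0.93 0.757 0 0" --pt "0.93 0.757 0 0" --pt "0.93 0.757 0 0"

```text
clock: 2.6
eef_pos: [0.4727, -0.0602, 0.2529]
tool_rot: [0.677, 0.736, -0.0, -0.0]
ft_force: [0.2, 0.3, 0.0]
grip_width: 0.0854
grasp_force: 0.0
```

```bash
python3 - <<'E'
from h import *
c=snap('wrist','w1.png'); print(proj(c,[.4706,-.0598,.11]),proj(c,[.4706,-.0598,.005]))
E
```

```text
Traceback (most recent call last):
  File "h.py", line 10, in proj
    p=c['K']@(c['R']@np.array(X)+c['t']); return p[:2]/p[2]
      ~^^^^^
KeyError: 'K'
```

View pics/w1.png

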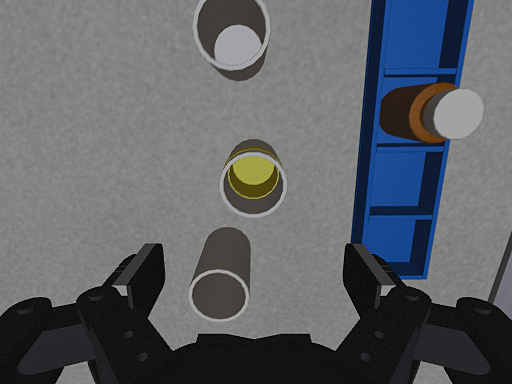

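The wrist view shows the yellow rim centred at (253,185) and the cleans at (232,30) and (219,295). The bottle is in the third well, and the rack is almost parallel to the image.

```bash
python3 - <<'E'
from h import *
c=load('w1.png'); print(proj(c,[.4706,-.0598,.11]),ray(c,253,185,.11),ray(c,219,295,.11),ray(c,232,30,.11))
# well0/well1 inner corners & rack ends at z=.04
for u,v in [(353,274),(428,277),(376,0),(367,213),(433,216),(374,147),(440,147)]: print(u,v,ray(c,u,v,.04).round(4))
E
```

```text
[252.48158139 185.46506347] [ 0.47102895 -0.05932964  0.11      ] [ 0.4465247  -0.17602979  0.11      ] [0.44410952 0.06442255 0.11      ]
353 274 [ 0.6059 -0.1809  0.04  ]
428 277 [ 0.6998 -0.1772  0.04  ]
376 0 [0.5756 0.1169 0.04  ]
367 213 [ 0.6081 -0.0999  0.04  ]
433 216 [ 0.6858 -0.0971  0.04  ]
374 147 [ 0.6012 -0.0233  0.04  ]
440 147 [ 0.6734 -0.0172  0.04  ]
```

apply_moves --pt "0.03 -0.09 0.825 0" --pt "0 0 0.825 0" --pt "0 0 0.825 0" --pt "0 0 0.825 0" --pt "0 0 0.825 0"

```text
clock: 3.07
eef_pos: [0.4702, -0.0609, 0.1697]
tool_rot: [0.677, 0.736, -0.0, -0.0]
ft_force: [0.1, 0.7, -0.2]
grip_width: 0.0853
grasp_force: 0.0
```

apply_moves --pt "0 0 0.825 0" --pt "0 0 0.825 0" --pt "0 0 0.825 0" --pt "0 0 0.825 0" --pt "0 0 0.825 0"

```text
clock: 3.48
eef_pos: [0.4702, -0.061, 0.0872]
tool_rot: [0.677, 0.736, -0.0, -0.0]
ft_force: [0.8, 0.8, 0.3]
grip_width: 0.0853
grasp_force: 0.0
```

apply_moves --pt "0 0 0 0" --pt "0 0 0 0" --pt "0 0 0 0" --pt "0 0 0 0" --pt "0 0 0 0" --claw 1

```text
clock: 3.9
eef_pos: [0.4712, -0.061, 0.0891]
tool_rot: [0.677, 0.736, 0.0, 0.0]
ft_force: [-0.1, 0.4, -1.6]
grip_width: 0.061
grasp_force: 65.1
```

apply_moves --pt "0 0 0 0" --pt "0 0 0 0" --pt "0 0 0 0" --pt "0 0 0 0" --pt "0 0 0 0"

```text
clock: 4.32
eef_pos: [0.4707, -0.0609, 0.0883]
tool_rot: [0.677, 0.736, 0.0, -0.0]
ft_force: [0.2, -0.0, -1.9]
grip_width: 0.0609
grasp_force: 65.1
```

apply_moves --pt "0 0 -0.8 0" --pt "0 0 -0.8 0" --pt "0 0 -0.8 0" --pt "0 0 -0.8 0" --pt "0 0 -0.8 0"

```text
clock: 4.73
eef_pos: [0.4705, -0.0609, 0.169]
tool_rot: [0.677, 0.736, -0.0, -0.0]
ft_force: [-0.1, 0.3, -1.5]
grip_width: 0.061
grasp_force: 65.7
```

apply_moves --pt "-0.084 0.856 0 0" --pt "-0.084 0.856 0 0" --pt "-0.084 0.856 0 0" --pt "-0.084 0.856 0 0" --pt "-0.084 0.856 0 0"

```text
clock: 5.15
eef_pos: [0.5573, -0.0621, 0.1682]
tool_rot: [0.677, 0.736, -0.0, -0.0]
ft_force: [-0.6, 0.2, -2.1]
grip_width: 0.061
grasp_force: 65.8
```

apply_moves --pt "-0.084 0.856 0 0" --pt "-0.084 0.856 0 0" --pt "-0.084 0.856 0 0" --pt "-0.084 0.856 0 0" --pt "-0.084 0.856 0 0"

```text
clock: 5.57
eef_pos: [0.6433, -0.0633, 0.1678]
tool_rot: [0.677, 0.736, -0.0, -0.0]
ft_force: [-0.0, -0.8, -2.4]
grip_width: 0.0614
grasp_force: 65.8
```

apply_moves --pt "0 0 0 0" --pt "0 0 0 0" --pt "0 0 0.6 0" --pt "0 0 0.6 0" --pt "0 0 0.6 0"

```text
clock: 5.98
eef_pos: [0.6417, -0.0633, 0.1321]
tool_rot: [0.677, 0.736, -0.0, -0.0]
ft_force: [0.1, -1.5, -1.9]
grip_width: 0.0607
grasp_force: 66.1
```

```bash
python3 - <<'E'
from h import *
c=snap('wrist','w2.png');snap('scene','s2.png');o=bot.get_obs();print(o['eef_pos'],o['ft_force'],o['grip_width'])
cv2.imwrite('pics/m2.png',np.hstack([c['image'],load('s2.png')['im'][130:330,120:408].repeat(1,0)[:200] if 0 else cv2.resize(load('s2.png')['im'][150:310,150:270],(288,384))]))
E
```

```text
[ 0.63982666 -0.06314482  0.12979038] [-0.88529969  0.51852716 -2.20307905] 0.06112224602359206
```

View pics/m2.png

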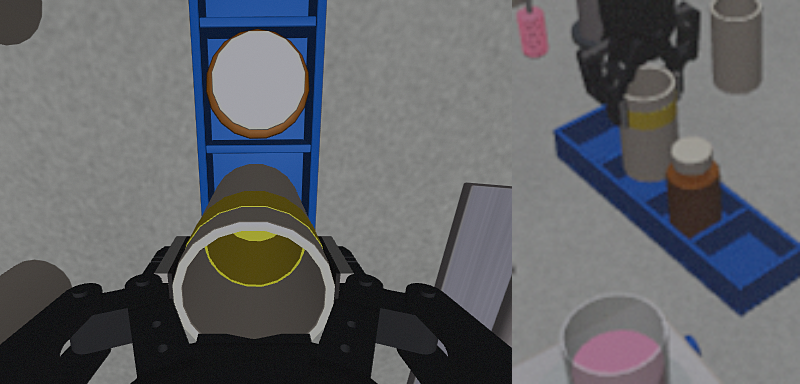

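The yellow beaker is over its well, about 2 mm to the left of centre. I'll correct that, lower it and release.

apply_moves --pt "0 0.1 0 0" --pt "0 0 0.45 0" --pt "0 0 0.45 0" --pt "0 0 0.45 0" --pt "0 0 0.45 0"

```text
clock: 6.5
eef_pos: [0.6445, -0.0631, 0.0954]
tool_rot: [0.677, 0.736, -0.0, -0.0]
ft_force: [-0.2, -0.2, -0.8]
grip_width: 0.0609
grasp_force: 66.1
```

apply_moves --pt "0 0 0 0" --pt "0 0 0 0" --pt "0 0 0 0" --pt "0 0 0 0" --pt "0 0 0 0"

```text
clock: 6.92
eef_pos: [0.645, -0.0632, 0.0968]
tool_rot: [0.677, 0.736, 0.0, 0.0]
ft_force: [0.3, 0.6, -2.7]
grip_width: 0.0612
grasp_force: 66.1
```

apply_moves --pt "0 -0.05 0.1 0" --pt "0 0 0 0" --pt "0 0 0 0" --pt "0 0 0 0" --pt "0 0 0 0"

```text
clock: 7.33
eef_pos: [0.6437, -0.0632, 0.0944]
tool_rot: [0.677, 0.736, 0.0, 0.0]
ft_force: [-0.0, -0.0, -1.9]
grip_width: 0.0612
grasp_force: 66.1
```

apply_moves --pt "0 0 0 0" --pt "0 0 0 0" --pt "0 0 0 0" --pt "0 0 0 0" --pt "0 0 0 0" --claw 0

```text
clock: 7.75
eef_pos: [0.6439, -0.0632, 0.0946]
tool_rot: [0.677, 0.736, 0.0, 0.0]
ft_force: [-0.2, 0.5, -0.1]
grip_width: 0.0853
grasp_force: 0.0
```

apply_moves --pt "0 0 -0.5 0" --pt "0 0 -0.8 0" --pt "0 0 -0.8 0" --pt "0 0 -0.8 0" --pt "0 0 -0.8 0"

```text
clock: 8.17
eef_pos: [0.6438, -0.0632, 0.17]
tool_rot: [0.677, 0.736, 0.0, 0.0]
ft_force: [-0.3, -0.2, 0.3]
grip_width: 0.0854
grasp_force: 0.0
```

apply_moves --pt "0 0 -0.8 0" --pt "0 0 -0.8 0" --pt "0 0 -0.8 0" --pt "0 0 -0.8 0" --pt "0 0 -0.8 0"

```text
clock: 8.58
eef_pos: [0.6436, -0.0632, 0.2502]
tool_rot: [0.677, 0.736, 0.0, 0.0]
ft_force: [-0.5, -0.4, 0.5]
grip_width: 0.085
grasp_force: 0.0
```

```bash
python3 - <<'E'
from h import *
b=snap('top','t3.png');s=snap('scene','s3.png');o=bot.get_obs();print(o['eef_pos'],o['tool_rot'])
cv2.imwrite('pics/m3.png',np.hstack([cv2.resize(b['image'][130:260,160:330],(510,390),interpolation=cv2.INTER_CUBIC),cv2.resize(s['image'][170:310,150:250],(280,390))]))
E
```

```text
[ 0.64528475 -0.0633755   0.25269789] [0.67685325 0.73610883 0.00220754 0.00293238]
```

View pics/m3.png

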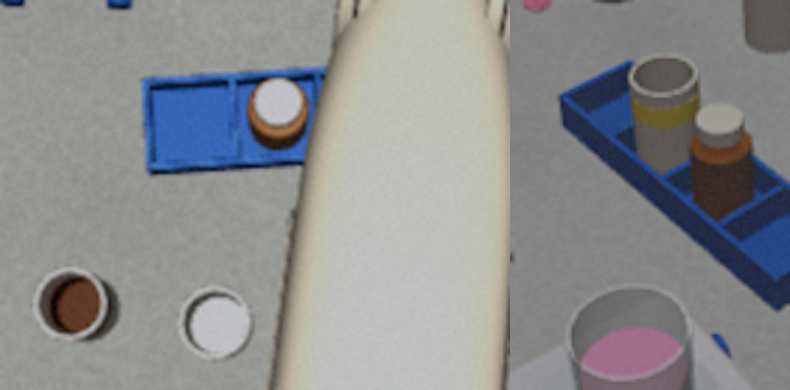

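The yellow beaker stands in well 1 beside the bottle, and the brown one has not moved (rim at about (184,231) in the full picture). Next, the brown beaker.

apply_moves --pt "0.888 -0.553 0 0" --pt "0.888 -0.553 0 0" --pt "0.888 -0.553 0 0" --pt "0.888 -0.553 0 0" --pt "0.888 -0.553 0 0"

```text
clock: 9.1
eef_pos: [0.58, 0.0212, 0.2474]
tool_rot: [0.677, 0.736, -0.0, -0.0]
ft_force: [0.6, -0.6, 0.8]
grip_width: 0.0852
grasp_force: 0.0
```

apply_moves --pt "0.888 -0.553 0 0" --pt "0.888 -0.553 0 0" --pt "0.888 -0.553 0 0" --pt "0.888 -0.553 0 0" --pt "0.888 -0.553 0 0"

```text
clock: 9.52
eef_pos: [0.5174, 0.1051, 0.2476]
tool_rot: [0.677, 0.736, -0.0, -0.0]
ft_force: [-0.0, -0.0, -0.3]
grip_width: 0.0853
grasp_force: 0.0
```

apply_moves --pt "0.888 -0.553 0 0" --pt "0.888 -0.553 0 0" --pt "0.888 -0.553 0 0" --pt "0.888 -0.553 0 0" --pt "0.888 -0.553 0 0"

```text
clock: 9.93
eef_pos: [0.4549, 0.1889, 0.2477]
tool_rot: [0.677, 0.736, -0.0, -0.0]
ft_force: [0.9, 0.7, -0.5]
grip_width: 0.0853
grasp_force: 0.0
```

```bash
python3 - <<'E'
from h import *
c=snap('wrist','w4.png');c=load('w4.png');o=bot.get_obs();print(o['eef_pos'],o['tool_rot'])
u,v=proj(c,[.4564,.1884,.11]);print(u,v)
im=c['im'].copy();cv2.drawMarker(im,(round(u),round(v)),(0,0,255));cv2.imwrite('pics/m4.png',im)
E
```

```text
[0.45284723 0.19127977 0.24771996] [ 6.75738945e-01  7.37138970e-01 -3.25324857e-04 -1.70648080e-03]
256.43589295678294 188.19024901193245
```

View pics/m4.png

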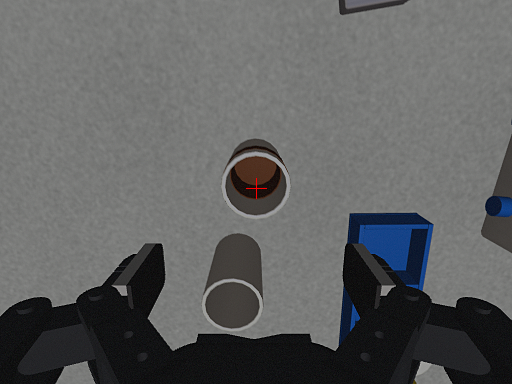

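The brown rim is at (256,185), within 3 mm of the prediction. I'll grasp it.

apply_moves --pt "0.03 0.07 0.8 0" --pt "0 0 0.8 0" --pt "0 0 0.8 0" --pt "0 0 0.8 0" --pt "0 0 0.8 0"

```text
clock: 10.4
eef_pos: [0.4569, 0.1889, 0.1671]
tool_rot: [0.677, 0.736, -0.0, -0.0]
ft_force: [-0.0, 1.3, -0.3]
grip_width: 0.0853
grasp_force: 0.0
```

apply_moves --pt "0 0 0.8 0" --pt "0 0 0.8 0" --pt "0 0 0.8 0" --pt "0 0 0.8 0" --pt "0 0 0.8 0"

```text
clock: 10.82
eef_pos: [0.4569, 0.1887, 0.0871]
tool_rot: [0.677, 0.736, -0.0, -0.0]
ft_force: [0.6, 0.3, 0.6]
grip_width: 0.0851
grasp_force: 0.0
```

apply_moves --pt "0 0 0 0" --pt "0 0 0 0" --pt "0 0 0 0" --pt "0 0 0 0" --pt "0 0 0 0" --claw 1

```text
clock: 11.23
eef_pos: [0.4579, 0.1893, 0.0891]
tool_rot: [0.677, 0.736, 0.001, 0.0]
ft_force: [-0.5, 0.6, -1.4]
grip_width: 0.062
grasp_force: 65.4
```

apply_moves --pt "0 0 0 0" --pt "0 0 0 0" --pt "0 0 0 0" --pt "0 0 0 0" --pt "0 0 0 0"

```text
clock: 11.65
eef_pos: [0.4574, 0.1891, 0.0883]
tool_rot: [0.677, 0.736, 0.0, 0.0]
ft_force: [-0.7, -0.1, -1.7]
grip_width: 0.0618
grasp_force: 65.4
```

apply_moves --pt "0 0 -0.8 0" --pt "0 0 -0.8 0" --pt "0 0 -0.8 0" --pt "0 0 -0.8 0" --pt "0 0 -0.8 0"

```text
clock: 12.07
eef_pos: [0.4572, 0.189, 0.169]
tool_rot: [0.677, 0.736, -0.0, -0.0]
ft_force: [-0.9, 0.4, -2.2]
grip_width: 0.0622
grasp_force: 66.0
```

apply_moves --pt "0 0 0 0" --pt "0 0 0 0" --pt "0 0 0 0" --pt "0 0 0 0" --pt "0 0 0 0"

```text
clock: 12.48
eef_pos: [0.4567, 0.1888, 0.167]
tool_rot: [0.677, 0.736, -0.001, -0.001]
ft_force: [0.4, -0.2, -1.7]
grip_width: 0.062
grasp_force: 66.1
```

apply_moves --pt "-0.54 0.82 0 0" --pt "-0.54 0.82 0 0" --pt "-0.54 0.82 0 0" --pt "-0.54 0.82 0 0" --pt "-0.54 0.82 0 0"

```text
clock: 12.9
eef_pos: [0.5439, 0.1416, 0.1672]
tool_rot: [0.677, 0.736, -0.001, -0.0]
ft_force: [-0.6, 0.2, -2.3]
grip_width: 0.0619
grasp_force: 66.1
```

apply_moves --pt "-0.54 0.82 0 0" --pt "-0.54 0.82 0 0" --pt "-0.54 0.82 0 0" --pt "-0.54 0.82 0 0" --pt "-0.54 0.82 0 0"

```text
clock: 13.32
eef_pos: [0.6302, 0.0946, 0.1669]
tool_rot: [0.677, 0.736, -0.001, -0.001]
ft_force: [0.3, 0.8, -1.4]
grip_width: 0.0619
grasp_force: 66.1
```

apply_moves --pt "0 0 0 0" --pt "0 0 0.5 0" --pt "0 0 0.5 0" --pt "0 0 0.5 0" --pt "0 0 0 0"

```text
clock: 13.73
eef_pos: [0.6269, 0.0954, 0.1343]
tool_rot: [0.677, 0.736, -0.003, -0.002]
ft_force: [-1.1, -1.0, -3.3]
grip_width: 0.0615
grasp_force: 66.4
```

```bash
python3 - <<'E'
from h import *
c=snap('wrist','w5.png');s=snap('scene','s5.png');o=bot.get_obs();print(o['eef_pos'],o['tool_rot'])
cv2.imwrite('pics/m5.png',np.hstack([c['image'],cv2.resize(s['image'][150:300,150:280],(288,384))]))
E
```

```text
[0.62847803 0.09555345 0.13699724] [ 0.67654024  0.73640413 -0.00115133 -0.00096604]
```

View pics/m5.png

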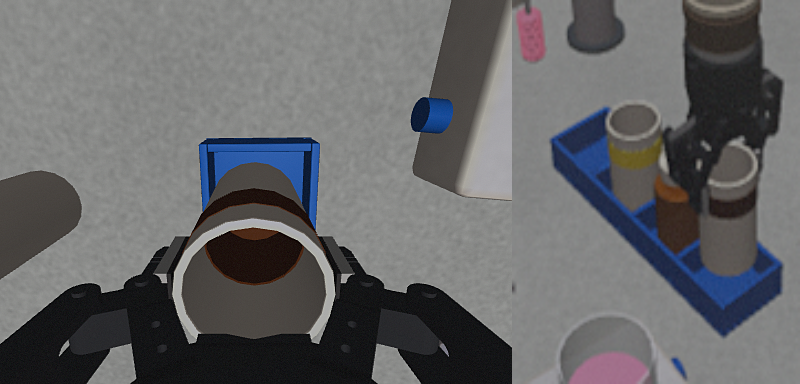

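The beaker is over well 3. I'll shift it 2 mm, lower it and release.

apply_moves --pt "0 0.08 0 0" --pt "0 0 0.5 0" --pt "0 0 0.5 0" --pt "0 0 0.5 0" --pt "0 0 0.5 0"

```text
clock: 14.25
eef_pos: [0.6311, 0.0953, 0.0969]
tool_rot: [0.677, 0.736, -0.0, -0.0]
ft_force: [0.4, -0.3, -1.5]
grip_width: 0.0619
grasp_force: 66.4
```

apply_moves --pt "0 0 0.1 0" --pt "0 0 0 0" --pt "0 0 0 0" --pt "0 0 0 0" --pt "0 0 0 0"

```text
clock: 14.67
eef_pos: [0.632, 0.0954, 0.097]
tool_rot: [0.677, 0.736, 0.001, 0.0]
ft_force: [0.0, 0.2, -2.8]
grip_width: 0.062
grasp_force: 66.4
```

apply_moves --pt "0 -0.05 0.12 0" --pt "0 0 0 0" --pt "0 0 0 0" --pt "0 0 0 0" --pt "0 0 0 0"

```text
clock: 15.08
eef_pos: [0.6305, 0.0952, 0.094]
tool_rot: [0.677, 0.736, 0.0, 0.0]
ft_force: [0.0, 0.4, -1.1]
grip_width: 0.0617
grasp_force: 66.4
```

apply_moves --pt "0 0 0 0" --pt "0 0 0 0" --pt "0 0 0 0" --pt "0 0 0 0" --pt "0 0 0 0" --claw 0

```text
clock: 15.5
eef_pos: [0.6307, 0.0953, 0.0942]
tool_rot: [0.677, 0.736, 0.0, 0.0]
ft_force: [-0.2, -0.1, -1.2]
grip_width: 0.0856
grasp_force: 0.0
```

apply_moves --pt "0 0 -0.5 0" --pt "0 0 -1 0" --pt "0 0 -1 0" --pt "0 0 -1 0" --pt "0 0 -1 0"

```text
clock: 15.92
eef_pos: [0.6305, 0.0953, 0.1857]
tool_rot: [0.677, 0.736, 0.0, 0.0]
ft_force: [0.8, -0.1, -0.2]
grip_width: 0.0858
grasp_force: 0.0
```

apply_moves --pt "0 0 -1 0" --pt "0 0 -1 0" --pt "0 0 -1 0" --pt "0 0 -1 0" --pt "0 0 -1 0"

```text
clock: 16.33
eef_pos: [0.6303, 0.0952, 0.286]
tool_rot: [0.677, 0.736, 0.0, 0.0]
ft_force: [1.1, -0.9, -0.3]
grip_width: 0.085
grasp_force: 0.0
```

```bash
python3 - <<'E'
from h import *
b=load('t0.png')
print('pink top',ray(b,420.5,167,.215),'base',ray(b,391,182,.0))
o=bot.get_obs();print(o['eef_pos'],o['tool_rot'],o['joint_pos'])
s=snap('scene','s6.png');t=snap('top','t6.png')
cv2.imwrite('pics/m6.png',np.hstack([cv2.resize(s['image'][140:310,140:350],(480,390),interpolation=cv2.INTER_CUBIC),cv2.resize(t['image'][130:260,160:260],(300,390))]))
E
```

```text
pink top [ 0.62041889 -0.3913106   0.215     ] base [ 0.61497336 -0.38270794  0.        ]
[0.63030184 0.09519554 0.28597204] [6.76855841e-01 7.36115429e-01 3.88126478e-04 3.08201282e-04] [1.49896011e-01 5.21116665e-01 5.01575704e-01 1.55026416e+00
 6.24465739e-06 1.63686207e+00]
```

View pics/m6.png

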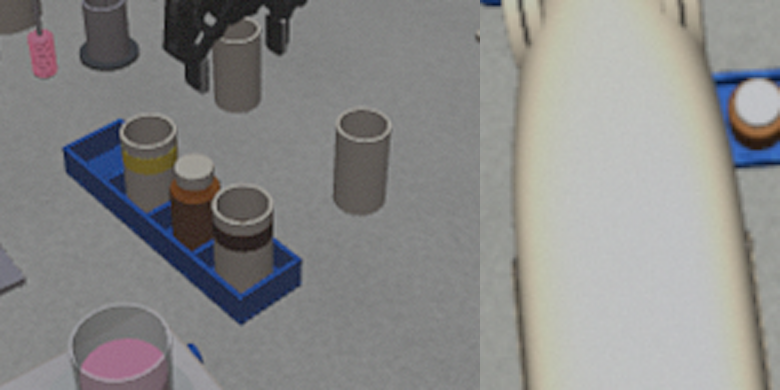

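Both stained beakers stand in the rack, yellow in well 1 and brown in well 3. Now the brush.

apply_moves --pt "-0.915 -0.28 0 0" --pt "-0.915 -0.28 0 0" --pt "-0.915 -0.28 0 0" --pt "-0.915 -0.28 0 0" --pt "-0.915 -0.28 0 0"

```text
clock: 16.85
eef_pos: [0.6096, 0.001, 0.2835]
tool_rot: [0.677, 0.736, -0.0, -0.0]
ft_force: [-0.0, -0.1, 0.7]
grip_width: 0.0856
grasp_force: 0.0
```

apply_moves --pt "-0.915 -0.28 0 0" --pt "-0.915 -0.28 0 0" --pt "-0.915 -0.28 0 0" --pt "-0.915 -0.28 0 0" --pt "-0.915 -0.28 0 0"

```text
clock: 17.27
eef_pos: [0.5894, -0.0926, 0.2836]
tool_rot: [0.677, 0.736, -0.0, -0.0]
ft_force: [0.7, 0.5, -1.0]
grip_width: 0.0854
grasp_force: 0.0
```

apply_moves --pt "-0.915 -0.28 0 0" --pt "-0.915 -0.28 0 0" --pt "-0.915 -0.28 0 0" --pt "-0.915 -0.28 0 0" --pt "-0.915 -0.28 0 0"

```text
clock: 17.68
eef_pos: [0.5691, -0.1861, 0.2836]
tool_rot: [0.677, 0.736, -0.0, -0.0]
ft_force: [0.9, 0.4, 0.5]
grip_width: 0.0854
grasp_force: 0.0
```

apply_moves --pt "-0.915 -0.28 0 0" --pt "-0.915 -0.28 0 0" --pt "-0.915 -0.28 0 0" --pt "-0.915 -0.28 0 0" --pt "-0.915 -0.28 0 0"

```text
clock: 18.1
eef_pos: [0.5489, -0.2796, 0.2835]
tool_rot: [0.677, 0.736, -0.0, -0.0]
ft_force: [0.4, -0.6, -0.9]
grip_width: 0.0854
grasp_force: 0.0
```

```bash
python3 - <<'E'
from h import *
b=snap('top','t7.png');o=bot.get_obs();print(o['eef_pos'],o['tool_rot'])
w=snap('wrist','w7.png')
cv2.imwrite('pics/m7.png',np.hstack([cv2.resize(b['image'][130:260,160:260],(288,384)),w['image']]))
c=load('w7.png');print(proj(c,[.5295,-.3731,.221]),proj(c,[.528,-.3712,.09]))
E
```

```text
[ 0.54792269 -0.28320545  0.28327461] [ 6.78226688e-01  7.34851533e-01 -1.31640326e-03  2.26696882e-04]
[219.88218077 331.3595873 ] [231.0701587  247.41658222]
```

View pics/m7.png

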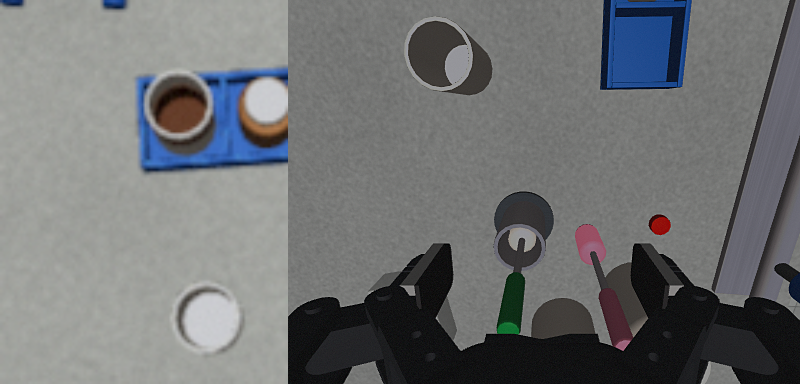

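The green handle top is at wrist (220,328) and was predicted at (220,331). The pink brush is about 90 mm to the right. I'll close partway and descend on the green one.

apply_moves --pt "-0.886 -0.271 0 0" --pt "-0.886 -0.271 0 0" --pt "-0.886 -0.271 0 0" --pt "-0.886 -0.271 0 0" --pt "-0.886 -0.271 0 0" --claw 0.4

```text
clock: 18.62
eef_pos: [0.5299, -0.3692, 0.2837]
tool_rot: [0.677, 0.736, 0.0, -0.0]
ft_force: [0.1, -0.7, -0.1]
grip_width: 0.0511
grasp_force: 0.0
```

apply_moves --pt "0 0 0 0" --pt "0 0 0.4 0" --pt "0 0 0.4 0" --pt "0 0 0.4 0" --pt "0 0 0.4 0"

```text
clock: 19.03
eef_pos: [0.53, -0.3681, 0.2505]
tool_rot: [0.676, 0.737, 0.0, -0.001]
ft_force: [-0.3, 0.1, -0.8]
grip_width: 0.0512
grasp_force: 0.0
```

apply_moves --pt "0 0 0.6 0" --pt "0 0 0.6 0" --pt "0 0 0.6 0" --pt "0 0 0.6 0" --pt "0 0 0.6 0"

```text
clock: 19.45
eef_pos: [0.5299, -0.3683, 0.1904]
tool_rot: [0.676, 0.737, -0.0, -0.001]
ft_force: [-0.1, 0.2, -0.3]
grip_width: 0.0511
grasp_force: 0.0
```

apply_moves --pt "0 0 0.1 0" --pt "0 0 0 0" --pt "0 0 0 0" --pt "0 0 0 0" --pt "0 0 0 0"

```text
clock: 19.87
eef_pos: [0.5304, -0.3696, 0.191]
tool_rot: [0.677, 0.736, 0.0, 0.001]
ft_force: [-0.1, 0.2, -0.1]
grip_width: 0.0511
grasp_force: 0.0
```

apply_moves --pt "0 0 0 0" --pt "0 0 0 0" --pt "0 0 0 0" --pt "0 0 0 0" --pt "0 0 0 0" --claw 1

```text
clock: 20.28
eef_pos: [0.5302, -0.3697, 0.1905]
tool_rot: [0.677, 0.736, 0.0, 0.001]
ft_force: [-1.1, -0.6, 2.8]
grip_width: 0.0169
grasp_force: 58.6
```

apply_moves --pt "0 0 0 0" --pt "0 0 0 0" --pt "0 0 0 0" --pt "0 0 0 0" --pt "0 0 0 0"

```text
clock: 20.7
eef_pos: [0.5302, -0.3696, 0.1905]
tool_rot: [0.677, 0.736, 0.0, 0.001]
ft_force: [-0.4, 0.6, 5.2]
grip_width: 0.0165
grasp_force: 58.6
```

apply_moves --pt "0 0 -0.5 0" --pt "0 0 -0.7 0" --pt "0 0 -0.8 0" --pt "0 0 -0.9 0" --pt "0 0 -0.9 0"

```text
clock: 21.12
eef_pos: [0.5293, -0.3689, 0.2658]
tool_rot: [0.677, 0.736, -0.0, -0.001]
ft_force: [1.0, 0.2, 0.2]
grip_width: 0.0169
grasp_force: 58.6
```

apply_moves --pt "0 0 -0.9 0" --pt "0 0 -0.9 0" --pt "0 0 -0.9 0" --pt "0 0 -0.9 0" --pt "0 0 0 0"

```text
clock: 21.53
eef_pos: [0.5306, -0.3698, 0.3418]
tool_rot: [0.677, 0.736, 0.0, 0.003]
ft_force: [0.3, -1.1, 0.1]
grip_width: 0.0166
grasp_force: 58.6
```

```bash
python3 - <<'E'
from h import *
b=snap('top','t8.png');s=snap('scene','s8.png');w=snap('wrist','w8.png');o=bot.get_obs();print(o['eef_pos'],o['tool_rot'],o['ft_force'],o['joint_pos'])
cv2.imwrite('pics/m8.png',np.hstack([cv2.resize(s['image'][60:310,140:300],(249,390)),cv2.resize(b['image'][130:260,160:350],(540,370))[:,:].copy() if 0 else cv2.resize(b['image'][130:260,165:345],(540,390))]))
c=load('s8.png')
for z in(.151,.211,.296,.366): print(proj(c,[.5295,-.3705,z]).round(1))
g=b['image'];
E
```

```text
[ 0.52974362 -0.36922048  0.33655849] [ 6.76836613e-01  7.36132593e-01 -8.24804064e-05 -9.99448933e-04] [-0.56267197  0.76225041 -1.57409417] [-6.08741731e-01  5.53974568e-01  6.85432380e-01  1.70425708e+00
  1.05002565e-04  8.78172680e-01]
[182.  121.1]
[180.  102.9]
[177.   75.6]
[174.3  51.4]
```

View pics/m8.png

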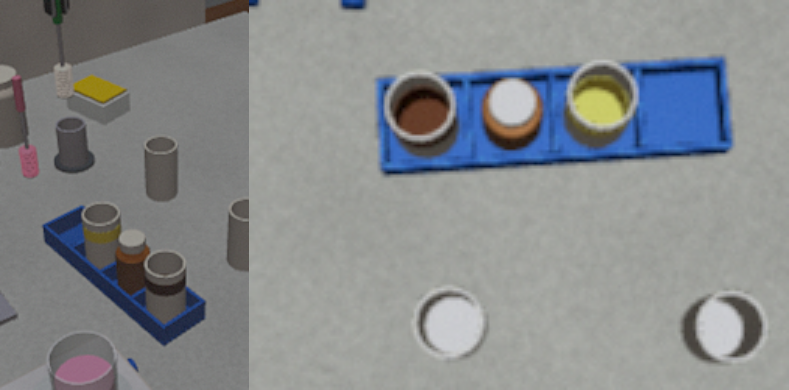

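The brush hangs vertically, with its tip at scene (182,121) exactly as predicted. In the top crop the yellow rim is at (602,97) and the brown rim at (421,107).

```bash
python3 - <<'E'
from h import *
c=load('t8.png');f=lambda u,v:((u+.5)/3-.5,(v+.5)/3-.5)
tx=np.array([-.0837,.9965]);ty=np.array([.9965,.0837]);p=np.array([.5298,-.3695])
for n,u,v in(('yellow',602-249,97),('brown',421-249,107)):
    u,v=f(u,v);r=ray(c,u+165,v+130,.115)[:2]; d=r-p; print(n,r,'tool mm',d@tx*1e3,d@ty*1e3); p=r
E
```

```text
yellow [ 0.64253331 -0.06272831] tool mm 296.2622067227545 138.0155320745739
brown [0.62925696 0.09504296] tool mm 158.3303064275249 -0.02442244697430253
```

apply_moves --pt "0.99 0.46 0 0" --pt "0.99 0.46 0 0" --pt "0.99 0.46 0 0" --pt "0.99 0.46 0 0" --pt "0.99 0.46 0 0"

```text
clock: 22.1
eef_pos: [0.567, -0.2657, 0.3355]
tool_rot: [0.677, 0.736, -0.001, -0.002]
ft_force: [0.4, 0.5, -0.2]
grip_width: 0.0163
grasp_force: 58.6
```

apply_moves --pt "0.99 0.46 0 0" --pt "0.99 0.46 0 0" --pt "0.99 0.46 0 0" --pt "0.99 0.46 0 0" --pt "0.99 0.46 0 0"

```text
clock: 22.52
eef_pos: [0.6045, -0.1632, 0.3356]
tool_rot: [0.677, 0.736, -0.001, -0.002]
ft_force: [-0.9, 0.5, -1.1]
grip_width: 0.0165
grasp_force: 58.6
```

apply_moves --pt "0.99 0.46 0 0" --pt "0.99 0.46 0 0" --pt "0.99 0.46 0 0" --pt "0.99 0.46 0 0" --pt "0.99 0.46 0 0"

```text
clock: 22.93
eef_pos: [0.6421, -0.0608, 0.3355]
tool_rot: [0.677, 0.736, -0.001, -0.002]
ft_force: [1.6, -0.2, -1.1]
grip_width: 0.0166
grasp_force: 58.6
```

apply_moves --pt "0 0 0 0" --pt "0 0 0 0" --pt "0 0 0 0" --pt "0 0 0 0" --pt "0 0 0 0"

```text
clock: 23.35
eef_pos: [0.6422, -0.063, 0.3376]
tool_rot: [0.677, 0.736, -0.0, -0.0]
ft_force: [0.0, -0.3, -1.0]
grip_width: 0.0167
grasp_force: 58.6
```

```bash
python3 - <<'E'
from h import *
s=snap('scene','s9.png');o=bot.get_obs();print(o['eef_pos'],o['tool_rot'],o['ft_force'],o['joint_pos'])
p0=load('s8.png')['im'];d=cv2.absdiff(p0,s['image'])[190:270,160:265].mean();print('rack diff',d)
c=load('s9.png');e=o['eef_pos']
for z in(e[2]-.1845,.115): print(proj(c,[.6425,-.0627,z]).round(1))
cv2.imwrite('pics/m9.png',cv2.resize(s['image'][90:260,130:290],(564,600),interpolation=cv2.INTER_CUBIC))
E
```

```text
[ 0.64225366 -0.06300951  0.33783476] [ 6.77436116e-01  7.35581597e-01 -1.39393345e-04 -6.27217963e-05] [ 0.28127776 -0.76887712 -0.49998262] [-9.77298445e-02  5.51739991e-01  6.85002260e-01  1.70432667e+00
 -1.46948779e-04  1.39081319e+00]
rack diff 3.0972619047619045
[203.2 182.9]
[204.3 195.2]
```

View pics/m9.png

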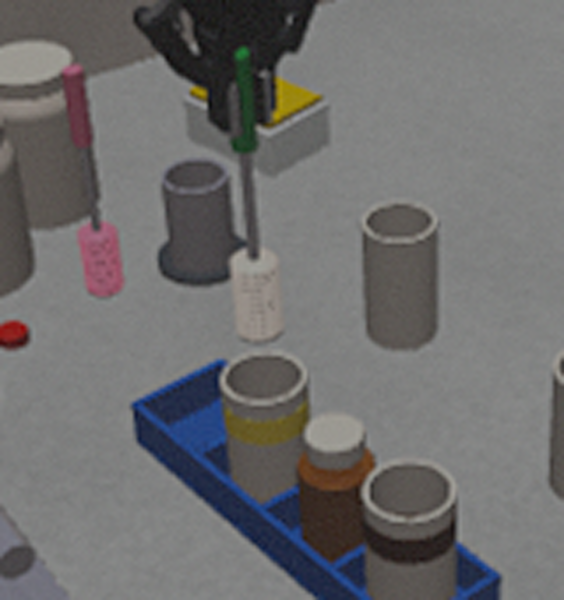

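The tip is over the yellow mouth at about (258,325), with the rim at (265,378). I'll scrub yellow: down, up, down.

apply_moves --pt "0.07 -0.04 0.5 0" --pt "0 0 0.5 0" --pt "0 0 0.5 0" --pt "0 0 0.5 0" --pt "0 0 0.5 0"

```text
clock: 23.82
eef_pos: [0.6414, -0.0615, 0.2877]
tool_rot: [0.677, 0.736, 0.0, 0.0]
ft_force: [0.4, 1.2, -1.2]
grip_width: 0.0169
grasp_force: 58.7
```

apply_moves --pt "0 0 0.8 0" --pt "0 0 0.8 0" --pt "0 0 0.8 0" --pt "0 0 0.8 0" --pt "0 0 0.8 0"

```text
clock: 24.23
eef_pos: [0.6414, -0.0615, 0.2074]
tool_rot: [0.677, 0.736, 0.0, 0.0]
ft_force: [0.2, -0.9, -0.5]
grip_width: 0.0165
grasp_force: 58.7
```

apply_moves --pt "0 0 0.3 0" --pt "0 0 0.2 0" --pt "0 0 0 0" --pt "0 0 0 0" --pt "0 0 0 0"

```text
clock: 24.65
eef_pos: [0.6424, -0.0608, 0.1993]
tool_rot: [0.677, 0.736, 0.001, 0.001]
ft_force: [-0.1, 0.1, -0.8]
grip_width: 0.0166
grasp_force: 58.7
```

apply_moves --pt "0 0 0.1 0" --pt "0 0 0.05 0" --pt "0 0 0.05 0" --pt "0 0 0 0" --pt "0 0 0 0"

```text
clock: 25.07
eef_pos: [0.642, -0.0605, 0.1945]
tool_rot: [0.677, 0.736, 0.0, 0.0]
ft_force: [0.3, 0.5, 1.4]
grip_width: 0.0167
grasp_force: 58.9
```

apply_moves --pt "0 0 0.05 0" --pt "0 0 0.05 0" --pt "0 0 0 0" --pt "0 0 0 0" --pt "0 0 0 0"

```text
clock: 25.48
eef_pos: [0.6422, -0.0606, 0.1944]
tool_rot: [0.677, 0.736, 0.001, 0.001]
ft_force: [-1.9, 0.8, 8.6]
grip_width: 0.0167
grasp_force: 60.0
```

Contact at the floor. Now up about 90 mm and down again.

apply_moves --pt "0 0 -0.92 0" --pt "0 0 -0.92 0" --pt "0 0 -0.92 0" --pt "0 0 -0.92 0" --pt "0 0 -0.92 0"

```text
clock: 25.9
eef_pos: [0.6414, -0.0605, 0.2843]
tool_rot: [0.677, 0.736, -0.0, -0.0]
ft_force: [-0.2, -0.4, -0.6]
grip_width: 0.0169
grasp_force: 58.7
```

apply_moves --pt "0 0 0 0" --pt "0 0 0 0" --pt "0 0 0 0" --pt "0 0 0 0" --pt "0 0 0 0"

```text
clock: 26.32
eef_pos: [0.641, -0.0605, 0.282]
tool_rot: [0.677, 0.736, -0.001, -0.001]
ft_force: [-0.7, -0.2, -0.4]
grip_width: 0.0167
grasp_force: 58.8
```

apply_moves --pt "0 0 0.89 0" --pt "0 0 0.89 0" --pt "0 0 0.89 0" --pt "0 0 0.89 0" --pt "0 0 0.89 0"

```text
clock: 26.73
eef_pos: [0.6411, -0.0605, 0.1932]
tool_rot: [0.677, 0.736, -0.0, -0.001]
ft_force: [-7.5, 2.0, 49.2]
grip_width: 0.0167
grasp_force: 65.6
```

apply_moves --pt "0 0 0 0" --pt "0 0 0 0" --pt "0 0 0.05 0" --pt "0 0 0 0" --pt "0 0 0 0"

```text
clock: 27.15
eef_pos: [0.6419, -0.0606, 0.1942]
tool_rot: [0.677, 0.736, 0.0, 0.0]
ft_force: [0.3, -0.2, -0.5]
grip_width: 0.0166
grasp_force: 58.9
```

apply_moves --pt "0 0 -0.9 0" --pt "0 0 -0.9 0" --pt "0 0 -0.9 0" --pt "0 0 -0.9 0" --pt "0 0 -0.9 0"

```text
clock: 27.57
eef_pos: [0.6417, -0.0606, 0.2852]
tool_rot: [0.677, 0.736, 0.0, 0.0]
ft_force: [0.7, 0.4, -1.0]
grip_width: 0.0165
grasp_force: 58.8
```

apply_moves --pt "0 0 -0.9 0" --pt "0 0 -0.9 0" --pt "0 0 -0.9 0" --pt "0 0 0 0" --pt "0 0 0 0"

```text
clock: 27.98
eef_pos: [0.6423, -0.0607, 0.3391]
tool_rot: [0.677, 0.736, 0.001, 0.001]
ft_force: [-0.1, -0.1, -1.0]
grip_width: 0.0167
grasp_force: 59.0
```

apply_moves --pt "0.785 0 0 0" --pt "0.785 0 0 0" --pt "0.785 0 0 0" --pt "0.785 0 0 0" --pt "0.785 0 0 0"

```text
clock: 28.4
eef_pos: [0.6346, 0.02, 0.3373]
tool_rot: [0.676, 0.737, -0.0, -0.001]
ft_force: [-0.2, 0.4, -0.9]
grip_width: 0.0167
grasp_force: 59.0
```

apply_moves --pt "0.785 0 0 0" --pt "0.785 0 0 0" --pt "0.785 0 0 0" --pt "0.785 0 0 0" --pt "0.785 0 0 0"

```text
clock: 28.82
eef_pos: [0.6284, 0.0976, 0.338]
tool_rot: [0.677, 0.736, 0.0, 0.0]
ft_force: [-0.7, 0.9, -0.7]
grip_width: 0.0168
grasp_force: 59.0
```

apply_moves --pt "0 0 0 0" --pt "0 0 0 0" --pt "0 0 0 0" --pt "0 0 0 0" --pt "0 0 0 0"

```text
clock: 29.23
eef_pos: [0.6287, 0.095, 0.3379]
tool_rot: [0.677, 0.736, -0.0, 0.0]
ft_force: [-0.1, 0.6, -0.6]
grip_width: 0.0166
grasp_force: 59.0
```

```bash
cat >> h.py <<'E'
def bands(c):
    h=cv2.cvtColor(c['im'],cv2.COLOR_BGR2HSV)
    for n,lo,hi,(u0,u1,v0,v1) in (('yellow',(22,90,60),(34,255,255),(180,250,180,260)),('brown',(0,45,20),(20,255,75),(215,275,200,280))):
        m=np.zeros(h.shape[:2],np.uint8); m[v0:v1,u0:u1]=cv2.inRange(h[v0:v1,u0:u1],lo,hi)
        k,l,s,ct=cv2.connectedComponentsWithStats(m); i=1+s[1:,4].argmax() if k>1 else 0; print(n,s[i],ct[i].round(1))
E
python3 - <<'E'
from h import *
snap('scene','s10.png');snap('wrist','w10.png')
o=bot.get_obs();print(o['eef_pos'],o['tool_rot'],o['ft_force'])
for f in('s8.png','s9.png','s10.png'): bands(load(f))
print('diff',cv2.absdiff(load('s8.png')['im'],load('s10.png')['im'])[205:270,218:265].mean())
E
```

```text
[0.6286356  0.09502544 0.33791617] [ 6.77331707e-01  7.35677752e-01 -3.97481051e-05  3.97350942e-05] [ 0.56745759 -0.31425569 -0.89350482]
yellow [194 204  23  12 154] [205.4 210.8]
brown [215 225  44  25 425] [229.8 238.7]
yellow [194 204  23  12 156] [205.2 210.8]
brown [215 225  44  25 441] [230.4 238.9]
yellow [194 204  23  12 153] [205.3 210.8]
brown [215 225  44  25 440] [230.2 238.8]
diff 5.080741953082379
```

apply_moves --pt "0.08 0 0.6 0" --pt "0 0 0.6 0" --pt "0 0 0.6 0" --pt "0 0 0.6 0" --pt "0 0 0.6 0"

```text
clock: 29.75
eef_pos: [0.6284, 0.0969, 0.2774]
tool_rot: [0.677, 0.736, 0.0, 0.0]
ft_force: [0.4, 0.3, -0.6]
grip_width: 0.0166
grasp_force: 58.9
```

apply_moves --pt "0 0 0.8 0" --pt "0 0 0.8 0" --pt "0 0 0.8 0" --pt "0 0 0.8 0" --pt "0 0 0.75 0"

```text
clock: 30.17
eef_pos: [0.6283, 0.0968, 0.198]
tool_rot: [0.677, 0.736, -0.0, -0.0]
ft_force: [-0.3, -0.1, -0.8]
grip_width: 0.0166
grasp_force: 58.9
```

apply_moves --pt "0 0 0 0" --pt "0 0 0.05 0" --pt "0 0 0.05 0" --pt "0 0 0.05 0" --pt "0 0 0 0"

```text
clock: 30.58
eef_pos: [0.629, 0.0975, 0.197]
tool_rot: [0.677, 0.736, 0.001, 0.001]
ft_force: [-0.3, -0.2, -0.7]
grip_width: 0.0165
grasp_force: 58.9
```

apply_moves --pt "0 0 0.05 0" --pt "0 0 0.05 0" --pt "0 0 0 0" --pt "0 0 0 0" --pt "0 0 0 0"

```text
clock: 31.0
eef_pos: [0.6284, 0.0975, 0.194]
tool_rot: [0.677, 0.736, 0.0, 0.0]
ft_force: [-0.1, 0.2, -0.4]
grip_width: 0.0163
grasp_force: 58.9
```

apply_moves --pt "0 0 -0.9 0" --pt "0 0 -0.9 0" --pt "0 0 -0.9 0" --pt "0 0 -0.9 0" --pt "0 0 -0.9 0"

```text
clock: 31.42
eef_pos: [0.6283, 0.0975, 0.2848]
tool_rot: [0.677, 0.736, -0.0, -0.0]
ft_force: [0.1, 0.1, -0.2]
grip_width: 0.0166
grasp_force: 58.9
```

apply_moves --pt "0 0 0 0" --pt "0 0 0 0" --pt "0 0 0 0" --pt "0 0 0 0" --pt "0 0 0 0"

```text
clock: 31.83
eef_pos: [0.6278, 0.0974, 0.2822]
tool_rot: [0.677, 0.736, -0.001, -0.001]
ft_force: [0.2, -0.2, -2.0]
grip_width: 0.0165
grasp_force: 59.0
```

apply_moves --pt "0 0 0.87 0" --pt "0 0 0.87 0" --pt "0 0 0.87 0" --pt "0 0 0.87 0" --pt "0 0 0.77 0"

```text
clock: 32.25
eef_pos: [0.6275, 0.0973, 0.1966]
tool_rot: [0.677, 0.736, -0.001, -0.001]
ft_force: [-0.2, 0.2, -0.5]
grip_width: 0.0166
grasp_force: 58.9
```

apply_moves --pt "0 0 0 0" --pt "0 0 0.05 0" --pt "0 0 0.05 0" --pt "0 0 0.05 0" --pt "0 0 0.05 0"

```text
clock: 32.67
eef_pos: [0.6291, 0.0976, 0.1962]
tool_rot: [0.677, 0.736, 0.001, 0.001]
ft_force: [0.6, -1.1, -0.4]
grip_width: 0.0168
grasp_force: 58.9
```

apply_moves --pt "0 0 0.05 0" --pt "0 0 0 0" --pt "0 0 0 0" --pt "0 0 0 0" --pt "0 0 0 0"

```text
clock: 33.08
eef_pos: [0.6285, 0.0975, 0.1941]
tool_rot: [0.677, 0.736, 0.0, 0.0]
ft_force: [-0.1, 0.1, -1.4]
grip_width: 0.0166
grasp_force: 58.9
```

apply_moves --pt "0 0 0.05 0" --pt "0 0 0.05 0" --pt "0 0 0 0" --pt "0 0 0 0" --pt "0 0 0 0"

```text
clock: 33.5
eef_pos: [0.6284, 0.0975, 0.1918]
tool_rot: [0.677, 0.736, -0.0, -0.0]
ft_force: [1.2, 0.1, -1.6]
grip_width: 0.0164
grasp_force: 58.9
```

apply_moves --pt "0 0 0.05 0" --pt "0 0 0 0" --pt "0 0 0 0" --pt "0 0 0 0" --pt "0 0 0 0"

```text
clock: 33.92
eef_pos: [0.6286, 0.0975, 0.1911]
tool_rot: [0.677, 0.736, 0.0, 0.0]
ft_force: [0.3, -0.2, 0.3]
grip_width: 0.0168
grasp_force: 59.1
```

The floor is confirmed in brown. Lift and carry the brush back over its tube.

apply_moves --pt "0 0 -0.9 0" --pt "0 0 -0.9 0" --pt "0 0 -0.9 0" --pt "0 0 -0.9 0" --pt "0 0 -0.9 0"

```text
clock: 34.33
eef_pos: [0.6281, 0.0974, 0.2814]
tool_rot: [0.677, 0.736, -0.0, -0.0]
ft_force: [0.3, 0.5, -0.3]
grip_width: 0.0163
grasp_force: 58.9
```

apply_moves --pt "0 0 -0.9 0" --pt "0 0 -0.9 0" --pt "0 0 -0.9 0" --pt "0 0 -0.3 0" --pt "0 0 0 0"

```text
clock: 34.75
eef_pos: [0.6291, 0.0976, 0.3427]
tool_rot: [0.677, 0.736, 0.001, 0.001]
ft_force: [0.1, 0.3, -0.7]
grip_width: 0.017
grasp_force: 58.9
```

apply_moves --pt "-0.9145 -0.274 0 0" --pt "-0.9145 -0.274 0 0" --pt "-0.9145 -0.274 0 0" --pt "-0.9145 -0.274 0 0" --pt "-0.9145 -0.274 0 0"

```text
clock: 35.17
eef_pos: [0.608, 0.0033, 0.3389]
tool_rot: [0.677, 0.736, -0.001, -0.001]
ft_force: [0.8, -0.1, -0.7]
grip_width: 0.0165
grasp_force: 58.9
```

apply_moves --pt "-0.9145 -0.274 0 0" --pt "-0.9145 -0.274 0 0" --pt "-0.9145 -0.274 0 0" --pt "-0.9145 -0.274 0 0" --pt "-0.9145 -0.274 0 0"

```text
clock: 35.58
eef_pos: [0.5883, -0.0902, 0.339]
tool_rot: [0.677, 0.736, -0.001, -0.001]
ft_force: [0.1, -0.1, -0.8]
grip_width: 0.0166
grasp_force: 58.9
```

apply_moves --pt "-0.9145 -0.274 0 0" --pt "-0.9145 -0.274 0 0" --pt "-0.9145 -0.274 0 0" --pt "-0.9145 -0.274 0 0" --pt "-0.9145 -0.274 0 0"

```text
clock: 36.0
eef_pos: [0.5687, -0.1835, 0.339]
tool_rot: [0.677, 0.736, -0.001, -0.001]
ft_force: [0.6, -0.1, -1.3]
grip_width: 0.0166
grasp_force: 58.9
```

apply_moves --pt "-0.9145 -0.274 0 0" --pt "-0.9145 -0.274 0 0" --pt "-0.9145 -0.274 0 0" --pt "-0.9145 -0.274 0 0" --pt "-0.9145 -0.274 0 0"

```text
clock: 36.42
eef_pos: [0.5491, -0.2769, 0.3389]
tool_rot: [0.677, 0.736, -0.0, -0.001]
ft_force: [0.7, 0.0, -0.3]
grip_width: 0.0168
grasp_force: 58.9
```

apply_moves --pt "-0.9145 -0.274 0 0" --pt "-0.9145 -0.274 0 0" --pt "-0.9145 -0.274 0 0" --pt "-0.9145 -0.274 0 0" --pt "-0.9145 -0.274 0 0"

```text
clock: 36.83
eef_pos: [0.5295, -0.3703, 0.3389]
tool_rot: [0.677, 0.736, -0.0, -0.002]
ft_force: [0.5, -0.8, -0.1]
grip_width: 0.0167
grasp_force: 58.9
```

apply_moves --pt "0 0 0 0" --pt "0 0 0 0" --pt "0 0 0 0" --pt "0 0 0 0" --pt "0 0 0 0"

```text
clock: 37.25
eef_pos: [0.5305, -0.3686, 0.3408]
tool_rot: [0.676, 0.737, 0.0, -0.0]
ft_force: [0.1, 0.6, -0.2]
grip_width: 0.0167
grasp_force: 59.0
```

```bash
python3 - <<'E'
from h import *
snap('scene','s11.png')
o=bot.get_obs();print(o['eef_pos'],o['tool_rot'],o['ft_force'])
bands(load('s11.png'))
a=load('s8.png')['im'];b=load('s11.png')['im']
# shift of the brush (head+shaft) between the two pictures
t=a[72:124,170:194]; r=cv2.matchTemplate(b[60:136,160:204],t,cv2.TM_CCOEFF_NORMED);_,m,_,l=cv2.minMaxLoc(r);print(m,l,'expected',(10,12))
E
```

```text
[ 0.53050404 -0.36867273  0.34098021] [ 6.76344954e-01  7.36585023e-01  6.59060333e-05 -4.52580318e-05] [ 0.5993242   0.30129619 -0.43738317]
yellow [194 204  23  12 154] [205.3 210.8]
brown [215 225  44  25 431] [229.7 238.6]
0.9434401988983154 (10, 12) expected (10, 12)
```

apply_moves --pt "-0.05 0 0.6 0" --pt "0 0 0.6 0" --pt "0 0 0.6 0" --pt "0 0 0.6 0" --pt "0 0 0.6 0"

```text
clock: 37.72
eef_pos: [0.5306, -0.3699, 0.2806]
tool_rot: [0.676, 0.736, 0.0, 0.0]
ft_force: [0.6, -0.1, 0.0]
grip_width: 0.0164
grasp_force: 59.0
```

apply_moves --pt "0 0 0.8 0" --pt "0 0 0.8 0" --pt "0 0 0.8 0" --pt "0 0 0.8 0" --pt "0 0 0.8 0"

```text
clock: 38.13
eef_pos: [0.5305, -0.3699, 0.2005]
tool_rot: [0.676, 0.737, 0.0, 0.0]
ft_force: [1.4, 0.4, -0.8]
grip_width: 0.0163
grasp_force: 59.0
```

apply_moves --pt "0 0 0.2 0" --pt "0 0 0.15 0" --pt "0 0 0.1 0" --pt "0 0 0.05 0" --pt "0 0 0.05 0"

```text
clock: 38.55
eef_pos: [0.5308, -0.3709, 0.1911]
tool_rot: [0.677, 0.736, 0.0, 0.001]
ft_force: [0.7, -0.8, -0.0]
grip_width: 0.0167
grasp_force: 59.0
```

apply_moves --pt "0 0 0 0" --pt "0 0 0 0" --pt "0 0 0 0" --pt "0 0 0 0" --pt "0 0 0 0"

```text
clock: 38.97
eef_pos: [0.5303, -0.3707, 0.1901]
tool_rot: [0.677, 0.736, 0.0, 0.0]
ft_force: [-0.3, -0.4, -0.0]
grip_width: 0.0167
grasp_force: 59.0
```

apply_moves --pt "0 0 0.05 0" --pt "0 0 0.05 0" --pt "0 0 0.05 0" --pt "0 0 0 0" --pt "0 0 0 0"

```text
clock: 39.38
eef_pos: [0.5303, -0.3707, 0.1871]
tool_rot: [0.677, 0.736, 0.0, 0.0]
ft_force: [0.8, -0.1, 0.8]
grip_width: 0.0166
grasp_force: 59.2
```

apply_moves --pt "0 0 0 0" --pt "0 0 0 0" --pt "0 0 0 0" --pt "0 0 0 0" --pt "0 0 0 0" --claw 0.4

```text
clock: 39.8
eef_pos: [0.5302, -0.3707, 0.1868]
tool_rot: [0.677, 0.736, -0.0, -0.0]
ft_force: [-0.3, -0.6, -1.1]
grip_width: 0.0513
grasp_force: 0.0
```

apply_moves --pt "0 0 -0.3 0" --pt "0 0 -0.6 0" --pt "0 0 -0.9 0" --pt "0 0 -0.9 0" --pt "0 0 -0.9 0"

```text
clock: 40.22
eef_pos: [0.5302, -0.3706, 0.2601]
tool_rot: [0.677, 0.736, -0.0, 0.0]
ft_force: [0.3, 0.2, 0.2]
grip_width: 0.0513
grasp_force: 0.0
```

apply_moves --pt "0 0 -0.9 0" --pt "0 0 -0.9 0" --pt "0 0 -0.9 0" --pt "0 0 0 0" --pt "0 0 0 0"

```text
clock: 40.63
eef_pos: [0.5308, -0.371, 0.3143]
tool_rot: [0.677, 0.736, 0.0, 0.002]
ft_force: [1.1, -0.3, -0.1]
grip_width: 0.0514
grasp_force: 0.0
```

```bash
python3 - <<'E'
from h import *
o=bot.get_obs();print(o['eef_pos'],o['tool_rot'],o['ft_force'],o['joint_pos'])
s=snap('scene','s12.png');bands(load('s12.png'))
a=load('s0.png')['im'];b=s['image']
t=a[98:124,174:190]; r=cv2.matchTemplate(b[88:134,164:200],t,cv2.TM_CCOEFF_NORMED);_,m,_,l=cv2.minMaxLoc(r);print(m,l,'exp',(10,10))
E
```

```text
[ 0.53075773 -0.37101043  0.31431134] [6.76862622e-01 7.36107528e-01 2.15831166e-04 1.62852606e-03] [ 1.1353168  -0.25659943 -0.09959622] [-6.10065775e-01  5.46598227e-01  6.15901127e-01  1.63681370e+00
 -5.46669542e-06  8.76920953e-01]
yellow [194 204  23  12 154] [205.4 210.8]
brown [215 225  21  24 320] [224.  236.7]
0.9733927249908447 (9, 10) exp (10, 10)
```

```bash
python3 - <<'E'
from h import *
a=load('s11.png')['im'];b=load('s12.png')['im']
g=cv2.GaussianBlur(cv2.absdiff(a,b).max(2),(3,3),0); m=(g>25).astype(np.uint8); m[:130]=0
k,l,s,c=cv2.connectedComponentsWithStats(m);print([list(x) for x in s[1:] if x[4]>12])
h=cv2.cvtColor(b,cv2.COLOR_BGR2HSV)
for f in('s11.png','s12.png'):
    h=cv2.cvtColor(load(f)['im'],cv2.COLOR_BGR2HSV); m=cv2.inRange(h,(0,40,15),(20,255,80));m[:190]=0;m[300:]=0
    k,l,s,c=cv2.connectedComponentsWithStats(m);print(f,[(list(s[i]),c[i].round()) for i in range(1,k) if s[i,4]>30])
cv2.imwrite('pics/m12.png',np.hstack([cv2.resize(a[160:290,170:300],(390,390)),cv2.resize(b[160:290,170:300],(390,390))]))
E
```

```text
[[np.int32(181), np.int32(130), np.int32(4), np.int32(6), np.int32(18)]]
s11.png [([np.int32(214), np.int32(222), np.int32(45), np.int32(28), np.int32(452)], array([230., 238.]))]
s12.png [([np.int32(214), np.int32(222), np.int32(45), np.int32(29), np.int32(451)], array([230., 239.]))]
```

The brown beaker has not moved; the change was a threshold artifact. The brush stands in its tube. Now I'll triangulate the red knob.

```bash
cat >> h.py <<'E'
def knob(c,box):
    u0,u1,v0,v1=box;h=cv2.cvtColor(c['im'],cv2.COLOR_BGR2HSV)[v0:v1,u0:u1]
    m=cv2.inRange(h,(0,150,60),(8,255,255))|cv2.inRange(h,(172,150,60),(180,255,255))
    k,l,s,ct=cv2.connectedComponentsWithStats(m)
    if k<2: return None
    i=1+s[1:,4].argmax(); return ct[i]+[u0,v0],s[i]
def tri(obs):
    A=[];b=[]
    for c,(u,v) in obs:
        P=c['K']@np.c_[c['R'],c['t']]
        for q,w in((u,0),(v,1)): r=q*P[2]-P[w]; A.append(r[:3]);b.append(-r[3])
    return np.linalg.lstsq(np.array(A),np.array(b),rcond=None)[0]
E
python3 - <<'E'
from h import *
b=load('t0.png');s=load('s0.png')
kt=knob(b,(90,140,170,220));ks=knob(s,(350,385,275,310));print(kt,ks)
X=tri([(b,kt[0]),(s,ks[0])]);print(X,proj(b,X),proj(s,X))
# bias check with the yellow beaker rim etc: block corners in the scene
for z in(.092,.1,.102):print(z,ray(b,*kt[0],z),ray(s,*ks[0],z))
E
```

```text
(array([109.9047619 , 197.52380952]), array([16, 23,  9,  9, 63], dtype=int32)) (array([365.57291667, 292.23958333]), array([10, 12, 12, 11, 96], dtype=int32))
[0.5376957  0.38684005 0.09840995] [109.49992496 197.88185304] [364.88189393 292.25171609]
0.092 [0.53933536 0.38780855 0.092     ] [0.53179949 0.38438008 0.092     ]
0.1 [0.5384979  0.38536562 0.1       ] [0.53772372 0.38846052 0.1       ]
0.102 [0.53828854 0.38475489 0.102     ] [0.53920478 0.38948063 0.102     ]
```

The knob is at about (0.538, 0.387, 0.098), so the lever currently leans about 0.3 rad to the robot's side. I'll close the gripper and go behind it.

apply_moves --pt "0.93 0.014 0 0" --pt "0.93 0.014 0 0" --pt "0.93 0.014 0 0" --pt "0.93 0.014 0 0" --pt "0.93 0.014 0 0" --claw 1

```text
clock: 41.1
eef_pos: [0.523, -0.2767, 0.3108]
tool_rot: [0.677, 0.736, -0.0, -0.002]
ft_force: [-0.4, -0.3, 0.6]
grip_width: 0.0002
grasp_force: 0.0
```

apply_moves --pt "0.93 0.014 0 0" --pt "0.93 0.014 0 0" --pt "0.93 0.014 0 0" --pt "0.93 0.014 0 0" --pt "0.93 0.014 0 0"

```text
clock: 41.52
eef_pos: [0.5165, -0.1839, 0.311]
tool_rot: [0.677, 0.736, -0.001, -0.002]
ft_force: [0.6, -1.0, 0.4]
grip_width: 0.0001
grasp_force: 0.0
```

apply_moves --pt "0.93 0.014 0 0" --pt "0.93 0.014 0 0" --pt "0.93 0.014 0 0" --pt "0.93 0.014 0 0" --pt "0.93 0.014 0 0"

```text
clock: 41.93
eef_pos: [0.5101, -0.0912, 0.3111]
tool_rot: [0.677, 0.736, -0.001, -0.001]
ft_force: [0.5, 0.1, -0.8]
grip_width: 0.0002
grasp_force: 0.0
```

apply_moves --pt "0.93 0.014 0 0" --pt "0.93 0.014 0 0" --pt "0.93 0.014 0 0" --pt "0.93 0.014 0 0" --pt "0.93 0.014 0 0"

```text
clock: 42.35
eef_pos: [0.5036, 0.0014, 0.3111]
tool_rot: [0.677, 0.736, -0.001, -0.001]
ft_force: [0.8, -0.8, 0.9]
grip_width: -0.0
grasp_force: 0.0
```

apply_moves --pt "0.93 0.014 0 0" --pt "0.93 0.014 0 0" --pt "0.93 0.014 0 0" --pt "0.93 0.014 0 0" --pt "0.93 0.014 0 0"

```text
clock: 42.77
eef_pos: [0.4973, 0.094, 0.3111]
tool_rot: [0.677, 0.736, -0.001, -0.001]
ft_force: [0.5, 0.1, 0.1]
grip_width: 0.0003
grasp_force: 0.0
```

apply_moves --pt "0.93 0.014 0 0" --pt "0.93 0.014 0 0" --pt "0.93 0.014 0 0" --pt "0.93 0.014 0 0" --pt "0.93 0.014 0 0"

```text
clock: 43.18
eef_pos: [0.4909, 0.1867, 0.3111]
tool_rot: [0.677, 0.736, -0.001, -0.001]
ft_force: [0.0, 0.0, -0.6]
grip_width: 0.0003
grasp_force: 0.0
```

apply_moves --pt "0.93 0.014 0 0" --pt "0.93 0.014 0 0" --pt "0.93 0.014 0 0" --pt "0.93 0.014 0 0" --pt "0.93 0.014 0 0"

```text
clock: 43.6
eef_pos: [0.4846, 0.2794, 0.311]
tool_rot: [0.677, 0.736, -0.002, -0.0]
ft_force: [0.6, -0.9, -0.0]
grip_width: 0.0
grasp_force: 0.0
```

apply_moves --pt "0.93 0.014 0 0" --pt "0.93 0.014 0 0" --pt "0.93 0.014 0 0" --pt "0.93 0.014 0 0" --pt "0.93 0.014 0 0"

```text
clock: 44.02
eef_pos: [0.4783, 0.3721, 0.3109]
tool_rot: [0.677, 0.736, -0.002, -0.0]
ft_force: [0.1, 0.2, -0.1]
grip_width: -0.0003
grasp_force: 0.0
```

```bash
python3 - <<'E'
from h import *
snap('wrist','w13.png');c=load('w13.png');snap('scene','s13.png');s=load('s13.png');b=load('t0.png')
o=bot.get_obs();print(o['eef_pos'],o['tool_rot'],o['grip_width'])
print(proj(c,[.5377,.387,.098]));kw=knob(c,(0,512,0,384));ks=knob(s,(345,400,265,320));print(kw,ks)
obs=[(b,knob(b,(90,140,170,220))[0])]+[(c,kw[0])]*2+([(s,ks[0])] if ks else [])
print(tri(obs)); bands(s)
E
```

```text
[0.47798959 0.37368669 0.31025302] [ 6.75693846e-01  7.37180274e-01 -1.63541950e-03 -6.29205262e-04] -0.00025829794462105526
[309.25358743 161.14207416]
(array([309.48138958, 162.31265509]), array([299, 151,  22,  23, 403], dtype=int32)) (array([365.52631579, 292.17894737]), array([15, 22, 12, 12, 95], dtype=int32))
[0.53778976 0.3865076  0.09877919]
yellow [194 203  23  13 155] [205.4 210.8]
brown [215 225  39  25 418] [228.7 238.7]
```

apply_moves --pt "0 0 1 0" --pt "0 0 1 0" --pt "0 0 1 0" --pt "0 0 1 0" --pt "0 0 1 0"

```text
clock: 44.53
eef_pos: [0.4784, 0.3703, 0.2107]
tool_rot: [0.677, 0.736, -0.001, -0.0]
ft_force: [-0.2, 0.2, -1.5]
grip_width: -0.0
grasp_force: 0.0
```

apply_moves --pt "0 0 1 0" --pt "0 0 1 0" --pt "0 0 1 0" --pt "0 0 1 0" --pt "0 0 1 0"

```text
clock: 44.95
eef_pos: [0.4783, 0.3701, 0.1108]
tool_rot: [0.677, 0.736, -0.001, -0.0]
ft_force: [-0.4, 0.0, -1.1]
grip_width: -0.0001
grasp_force: 0.0
```

apply_moves --pt "0 0 0.5 0" --pt "0 0 0 0" --pt "0.08 0.49 0 0" --pt "0.08 0.49 0 0" --pt "0.08 0.49 0 0"

```text
clock: 45.37
eef_pos: [0.5087, 0.379, 0.1041]
tool_rot: [0.677, 0.736, 0.001, 0.0]
ft_force: [0.1, 0.7, -0.3]
grip_width: -0.0001
grasp_force: 0.0
```

apply_moves --pt "0.08 0.49 0 0" --pt "0.08 0.49 0 0" --pt "0.08 0.49 0 0" --pt "0.08 0.49 0 0" --pt "0.08 0.49 0 0"

```text
clock: 45.78
eef_pos: [0.5567, 0.391, 0.1042]
tool_rot: [0.677, 0.736, 0.0, -0.0]
ft_force: [-0.5, -0.5, 0.2]
grip_width: -0.0001
grasp_force: 0.5
```

```bash
python3 - <<'E'
from h import *
snap('scene','s14.png');s=load('s14.png');o=bot.get_obs();print(o['eef_pos'],o['ft_force'])
k=knob(s,(330,400,265,340));print(k); k and print(ray(s,*k[0],.1))
E
```

```text
[0.55857392 0.39126484 0.10402085] [1.42778034 0.51325442 0.66891893]
(array([354.14655172, 306.        ]), array([ 18,  35,  13,  13, 116], dtype=int32))
[0.58151056 0.39931099 0.1       ]
```

apply_moves --pt "0.04 0.25 0 0" --pt "0.04 0.25 0 0" --pt "0.04 0.25 0 0" --pt "0 0 0 0" --pt "0 0 0 0"

```text
clock: 46.25
eef_pos: [0.5713, 0.3947, 0.1031]
tool_rot: [0.677, 0.736, 0.0, 0.0]
ft_force: [-0.4, 0.3, 0.1]
grip_width: 0.0003
grasp_force: 0.0
```

apply_moves --pt "0.02 0.12 0 0" --pt "0 0 0 0" --pt "0.02 0.1 0 0" --pt "0 0 0 0" --pt "0 0 0 0"

```text
clock: 46.67
eef_pos: [0.573, 0.3953, 0.1029]
tool_rot: [0.677, 0.736, -0.002, -0.001]
ft_force: [-6.6, -2.1, 3.8]
grip_width: -0.0002
grasp_force: 3.5
```

```bash
python3 - <<'E'
from h import *
snap('scene','s15.png');s=load('s15.png');o=bot.get_obs();print(o['eef_pos'],o['ft_force'])
k=knob(s,(330,400,265,340));print(k); k and print(ray(s,*k[0],.093))
E
```

```text
[0.57298576 0.39525171 0.10284802] [-6.73766827 -1.90276803  2.99793677]
(array([349.4017094 , 313.44444444]), array([ 14,  42,  12,  13, 117], dtype=int32))
[0.59735423 0.40317633 0.093     ]
```

The lever is at its stop, with the force up to 7 N and the knob about 37 mm past centre. I'll retreat and check.

apply_moves --pt "-0.08 -0.5 0 0" --pt "-0.1 -0.7 0 0" --pt "-0.1 -0.8 0 0" --pt "0 0 -0.8 0" --pt "0 0 -1 0"

```text
clock: 47.13
eef_pos: [0.5337, 0.3857, 0.137]
tool_rot: [0.677, 0.736, -0.003, -0.0]
ft_force: [0.2, 0.6, 0.6]
grip_width: 0.0001
grasp_force: 0.0
```

apply_moves --pt "0 -0.5 -1 0" --pt "0 -0.5 -1 0" --pt "0 -0.5 -1 0" --pt "0 -0.5 -1 0" --pt "0 0 0 0"

```text
clock: 47.55
eef_pos: [0.4966, 0.3851, 0.2247]
tool_rot: [0.676, 0.736, 0.004, 0.001]
ft_force: [-0.3, 0.8, -0.3]
grip_width: -0.0002
grasp_force: 0.0
```

```bash
python3 - <<'E'
from h import *
snap('scene','s16.png');s=load('s16.png');snap('top','t16.png');o=bot.get_obs();print(o['eef_pos'],o['ft_force'])
k=knob(s,(330,400,265,340));print(k[0],ray(s,*k[0],.093)); bands(s)
cv2.imwrite('pics/m16.png',np.hstack([cv2.resize(s['im'][80:340,150:400],(400,416)),cv2.resize(load('t16.png')['im'][130:260,205:325],(384,416))]))
E
```

```text
[0.49662395 0.38411889 0.22026329] [ 0.22140415 -0.28681121 -0.51369011]
[349.37142857 313.31428571] [0.59717712 0.40291872 0.093     ]
yellow [194 204  23  12 154] [205.3 210.8]
brown [215 225  43  25 422] [229.2 238.7]
```

View pics/m16.png

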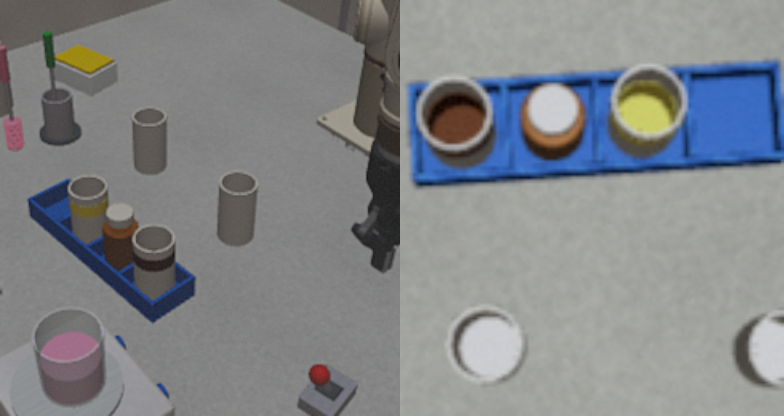

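The last picture shows everything in place: brush upright in its tube (50,80), both beakers upright in their wells, lever over (319,374), and the arm clear. Handing in.

```bash
python3 -c "
from workcell import bot
print(bot.job_done())"
```

```text
the job is handed in; nothing more can be done
None
```

The job is handed in, and no verdict came back: yellow and brown (no orange was there) stand in the rack, were scrubbed yellow first, the brush is back in its tube, and the lever is fully over.

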